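# Pack a tile sample case

### The arm

A 6-joint arm with a two-finger parallel gripper is mounted at the origin on the work surface. World frame = base frame: x ahead of the robot, y to its left, z up, the work surface at z = 0. Lengths are in m, angles in rad, forces in N, time in s.
With the tool pointing down it reaches from about 0.275 to 0.85 m from the base axis. Payload 19 kg.
Tool frame: the origin (TCP) lies on the centre line of the jaws, within the pads' length; the fingertips stand 25 mm ahead of it and the grasp point (between the pads) lies 6 mm ahead of it; z points along the fingers, y is the line along which they close (so a half turn about z gives the same grasp; the last joint's range is limited). The gripper opens to 85 mm and grips with 20 to 120 N. Pads are 22 mm wide; open, the fingers measure 114 mm over their backs; the gripper's body (76 mm by 85 mm) begins 54 mm behind the grasp point. The pads swing forward as they close: fully open they stand 13 mm farther back than shut.
Start: joints at [-1.468, 0.15, 1.437, -0, 1.554, -0.134], TCP at [0.135, -0.559, 0.256] pointing down, gripper open.
Joint ranges: [-2.8, 2.8], [-0.68, 2.1], [0.12, 2.68], [-1.39, 4.53], [0.16, 2.79], [-2.81, 2.81]. Speed limits (rad/s): [1.89, 1.89, 2.22, 3.01, 3.01, 3.01].

### API

Orientations are given as a unit quaternion [x, y, z, w].
In Python, from bench import env gives the robot as it stands.
- The arm moves only by the tool apply_moves, never from a script. Its argument "steps" is one flat list of numbers, 7 for each row, row after row: the shift along the world's x, y, z in m, then the turn, a rotation vector about the world's x, y, z in rad, then the opening, from -1 (shut) to 1 (fully open), so that 0 is half open. A call has 1 to 8 rows; each row is the pose to reach, as a shift and turn from the pose commanded when the call began; what a row does not reach only later rows make up. A row lasts 1/8 s, in which the tool goes at most 62.5 mm and 10.7 degrees, less where a joint would pass 70% of its speed; a pose out of reach is approached as far as the arm can. A call with a gripper value outside its range is refused whole. The fingers move at their own pace and stop on an object; "force" is the grip in N (left out, the last holds). Time passes only in rows, so rows that repeat a pose let the fingers close. It gives the time, the measured TCP pose, the force, the opening and the grip force at its end, in the units of the state.
- env.observe(): the state, without advancing time (a new reading comes with each control period).
- env.read_camera(name): name is "side" or "top" or "wrist"; returns the picture (400x640x3 uint8, blue, green, red); there is no depth.
- env.calibration(name): a dict with "K" (3x3 intrinsics, pixels), "D" ([k1, k2, p1, p2, k3] as OpenCV has them; the pictures are not rectified), "eye" and "orientation" of the camera in the world; the wrist camera has in their place "T_tool_cam" (4x4, takes a point from camera to tool coordinates, whose origin is the TCP and whose axes are the flange's). Camera axes: x right, y down, z forward; pixel columns grow to the right and rows downward; lengths in m; the calibration is good to about 2 mm. A picture is of the moment at which its call begins: read the wrist's pose just before it. calibration takes no time and is no camera call.
- env.close_job(): hands the job in; it is judged then, once.
The state is a dict: "time_s": time; "q": joint angles; "joint_velocities": joint speeds; "joint_torque": joint torques, N m; "tcp_pos": TCP position; "orientation": TCP orientation; "force": force on the tool from outside, world axes, zero at the start; "moment": the same for the moment, N m; "opening": opening from 0.0 (shut) to 1.0 (fully open); "finger_force": force on a finger pad.
Only numpy, scipy, OpenCV 4.12 (cv2) and the standard library are available. Lean on these libraries where they do the work, as an engineer would, in place of code of your own. Each camera call takes 0.05 s, during which the arm holds its last target. There are 200 camera calls.

### The job

Pack this sample case for dispatch: swing its top tray up and back by its bar, stand every tile from the tilted carton on edge in the slotted foam underneath, one to a slot, let the tray down again, and put the small cardboard box and the jar in the tray. The tiles chip: hold them with a light grip of at most 30 N and set them down softly, and guide the tray all the way both times instead of letting it drop. Leave the other things on the bench where they are.

Things in the scene. Friction and masses are not known exactly. Their poses are not given: they have to be found in the camera images.
- case: Grey metal sample case, fixed, 140 mm deep (its x) by 226 mm long (its y), 5 mm walls; lower box 100 mm high. Origin: centre of underside, z up, front -x (faces the robot). Inside, five round-topped foam ribs along x leave four slots at 46 mm pitch along y, 14 mm wide in their lower 26 mm, 46 mm at the mouth; rib tops 42 mm above the slots' floor. Tiles stand with faces along its y.
- slot0 (a point): Centre of the floor of slot 0 of the case, 9 mm above the bench, 69 mm to the -y side of the case's middle. A tile stands here with its faces looking along the case's y.
- slot1 (a point): Centre of the floor of slot 1 of the case, 9 mm above the bench, 23 mm to the -y side of the case's middle. A tile stands here with its faces looking along the case's y.
- slot2 (a point): Centre of the floor of slot 2 of the case, 9 mm above the bench, 23 mm to the +y side of the case's middle. A tile stands here with its faces looking along the case's y.
- slot3 (a point): Centre of the floor of slot 3 of the case, 9 mm above the bench, 69 mm to the +y side of the case's middle. A tile stands here with its faces looking along the case's y.
- linkage (a joint): Swing of the tray's four parallel arms (120 mm between pivots): 0 = tray down, 1.66 rad = fully up and back at its stop. The tray stays level. At 0 the arms rise 35 deg above level towards the case's -x; at q the tray has moved by 0.120(cos35-cos(35+q)) along the case's +x and 0.120(sin(35+q)-sin35) up. Arms upright at 0.96: let go below that it falls shut, above it falls open.
- tray_handle (a point): Middle of the tray's handle: round black bar 14 mm thick, 96 mm long along the case's y, above the middle of the tray's front wall, 166 mm above the bench with the tray down, 20 mm above the tray's rim. Can be pinched from above across the case's x. Swinging the tray takes under 6 N; it moves 175 mm back and 23 mm up in all, 51 mm up on the way.
- tray_floor (a point): Centre of the upper face of the tray's floor, 109 mm above the bench with the tray down. Bare aluminium tray: inside 130 mm (case's x) by 216 mm (case's y), walls 37 mm high above its floor. With the tray down there is 5 mm between it and tiles standing fully in their slots.
- carton: Cut-down cardboard carton, 214 by 140 mm, fixed on a stand that tilts it 0.26 rad towards the robot (far end higher). Origin: on the bench below its middle; z up, x towards the raised end. Tiles stand on edge in it one behind another, 46 mm apart along its x, between round ribs 37 mm high; side walls reach 44 mm up the tiles, the back panel 94 mm, 33 mm behind the last tile.
- tile1: Ceramic tile, white, one face terracotta, 115 mm wide (its y), 90 high (its z), 10 thick (its x), about 0.24 kg; two to four tiles are there. Origin: middle of its lower long edge, z up along the tile. It starts in the carton leaning 0.26 to 0.45 rad towards the robot. Chips if gripped with over 30 N on a finger or set down hard.
- tile2: Ceramic tile, white, one face terracotta, 115 mm wide (its y), 90 high (its z), 10 thick (its x), about 0.24 kg; two to four tiles are there. Origin: middle of its lower long edge, z up along the tile. It starts in the carton leaning 0.26 to 0.45 rad towards the robot. Chips if gripped with over 30 N on a finger or set down hard.
- tile3: Ceramic tile, white, one face terracotta, 115 mm wide (its y), 90 high (its z), 10 thick (its x), about 0.24 kg; two to four tiles are there. Origin: middle of its lower long edge, z up along the tile. It starts in the carton leaning 0.26 to 0.45 rad towards the robot. Chips if gripped with over 30 N on a finger or set down hard.
- tile4: Ceramic tile, white, one face terracotta, 115 mm wide (its y), 90 high (its z), 10 thick (its x), about 0.24 kg; two to four tiles are there. Origin: middle of its lower long edge, z up along the tile. It starts in the carton leaning 0.26 to 0.45 rad towards the robot. Chips if gripped with over 30 N on a finger or set down hard.
- chipbox: Closed cardboard box lying flat on the bench, 60 mm (its x) by 90 mm (its y) by 32 mm high, 0.14 kg. Origin: centre of its underside.
- jar: Closed squat amber glass jar with a white lid, 50 mm across, 52 mm high, 0.1 to 0.2 kg, standing on the bench. Origin: centre of its underside.
- labels: Roll of labels standing on end, 72 mm across, 50 mm high, between case and carton; leave it alone.
- scanner: Hand scanner lying between case and carton, 100 by 38 mm, 60 mm high; leave it alone.
- stockbox: Cardboard box 120 by 90 by 70 mm beyond the carton; leave it alone.
- pencup: Grey cup 72 mm across, 85 mm high; leave it alone.
- tapegun: Tape dispenser, 155 mm long, 90 mm high, at the far left; leave it alone.
- labelpad: Pad of labels, 100 by 75 by 20 mm, at the near left; leave it alone.
There are look-alikes about, which are no part of the job. What is shaped like the jar but green or yellow is not meant.

How it is judged:
By the outcome, as a careful person would: the job done as asked, in the order asked, and still so for the second after the job is handed in, with the robot touching nothing.
Of tile1, tile2, tile3, tile4 only 2 to 4 are there at a start; the rules pass over those that are not, and their reading is None.
At some moment in a run one of chipbox, jar may be knocked a few centimetres aside while the robot is not near it.
It also fails if it takes over 210 s, if anything falls off the work surface, if the arm or the gripper's body presses on something with over 40 N, if the wrist force passes 120 N, or if a joint passes its speed limit or range.

## Working session

There is one attempt and no reset: what is moved stays moved. The work goes in short steps, Python scripts to look and compute and a tool call to move; the robot and the scene stay as the last step left them, time stands still between calls to the robot, and variables do not carry over. Pictures are saved under pics/ and viewed, at most 14 in all, crops included, and the job is handed in when it is done.

Besides the shell and the picture viewer there is one more tool, called as name(argument=value, ...) on one line, values as JSON. apply_moves: Moves the arm, as the interface text tells. Its arguments: {"type":"object","properties":{"steps":{"type":"array","items":{"type":"number"}},"force":{"type":"number"}},"required":["steps"]}

```bash
ls; mkdir -p pics
cat > h.py <<'E'
import numpy as np,cv2
from scipy.spatial.transform import Rotation as R
from bench import env
def cam(n,s=None):
    c=env.calibration(n);K=np.array(c["K"]);D=np.array(c["D"])
    if n=="wrist":
        s=s or env.observe();T=np.eye(4);T[:3,:3]=R.from_quat(s["orientation"]).as_matrix();T[:3,3]=s["tcp_pos"]
        T=T@np.array(c["T_tool_cam"]);return K,D,T[:3,:3],T[:3,3]
    o=np.array(c["orientation"]);M=R.from_quat(o).as_matrix() if o.size==4 else o.reshape(3,3)
    return K,D,M,np.array(c["eye"])
def ray(c,px):
    K,D,M,e=c
    p=cv2.undistortPoints(np.array(px,float).reshape(-1,1,2),K,D).reshape(-1,2)
    return e,(M@np.c_[p,np.ones(len(p))].T).T
def atz(c,px,z):
    e,d=ray(c,px);z=np.broadcast_to(z,len(d));return e+d*((z-e[2])/d[:,2])[:,None]
def proj(c,P):
    K,D,M,e=c;P=(np.array(P,float).reshape(-1,3)-e)@M
    return cv2.projectPoints(P,np.zeros(3),np.zeros(3),K,D)[0].reshape(-1,2)
E
python3 - <<'E'
from h import *
for n in("top","side"):
    cv2.imwrite(f"pics/{n}0.png",env.read_camera(n)); c=cam(n); print(n,c[3],c[2][:,2],c[0])
c=env.calibration("wrist");print(np.array(c["T_tool_cam"]).round(3),c["K"])
s=env.observe();print(s)
E
```

```text
pics
top [ 0.31588862 -0.02409361  1.35095709] [ 0.16248235 -0.02196266 -0.98646699] [[440.17600348   0.         324.06007455]
 [  0.         440.17600348 197.34852121]
 [  0.           0.           1.        ]]
side [ 0.19192858 -1.17284596  1.30514218] [ 0.19785999  0.6739046  -0.71183145] [[516.90275866   0.         316.88194201]
 [  0.         516.90275866 200.85498253]
 [  0.           0.           1.        ]]
[[-0.    -0.966 -0.259  0.067]
 [ 1.    -0.    -0.    -0.   ]
 [ 0.    -0.259  0.966 -0.118]
 [ 0.     0.     0.     1.   ]] [[326.02981725   0.         320.24362369]
 [  0.         326.02981725 194.49610364]
 [  0.           0.           1.        ]]
{'time_s': 0.1, 'q': array([-1.46800679e+00,  1.50912523e-01,  1.43792456e+00, -4.04266976e-07,
        1.55380611e+00, -1.34011025e-01]), 'joint_velocities': array([-0.00159059, -0.00048369, -0.00222159, -0.00057812,  0.00022377,
       -0.00131212]), 'joint_torque': array([ 5.14438303e-03, -7.14372540e+01, -5.71793997e+01,  4.53765938e-05,
        6.93335751e-03, -6.08615528e-05]), 'tcp_pos': array([ 0.13484652, -0.55877267,  0.2557703 ]), 'orientation': array([ 9.92998734e-01,  1.18123825e-01,  7.99741733e-06, -5.25207338e-04]), 'force': array([-0.40232587, -0.02611917,  0.49414509]), 'moment': array([ 0.01332684, -0.03220862, -0.0136474 ]), 'finger_force': 0.0, 'opening': 1.0009094744077673}
```

View pics/top0.png

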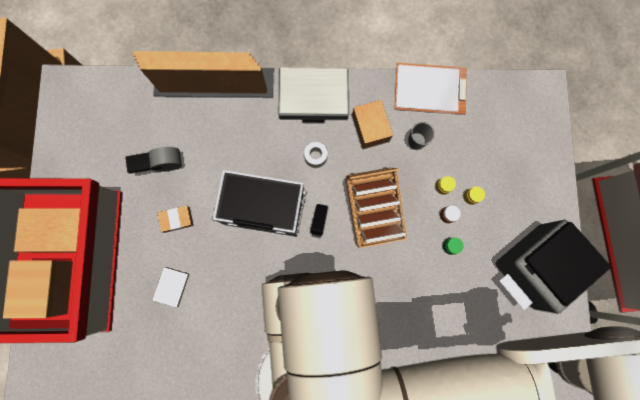

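View pics/side0.png

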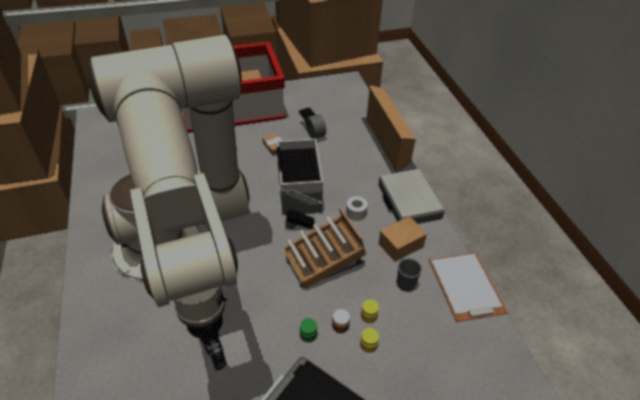

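Top view: the case is at (260,202), the carton with 4 tiles at (377,207), and the chipbox at (174,218). Jar candidates are white-lid (452,213), yellow (447,184) and (476,195), and green (454,245). The white-lid one is the choice. Next, crops at higher zoom.

Run:
```python
from h import *
im=cv2.imread("pics/top0.png")
a=cv2.resize(im[160:250,205:310],None,fx=4.5,fy=4.5,interpolation=cv2.INTER_CUBIC)
b=cv2.resize(im[160:250,340:412],None,fx=4.5,fy=4.5,interpolation=cv2.INTER_CUBIC)
cv2.imwrite("pics/c1.png",np.hstack([a,b]))
c=cam("top")
print(atz(c,[(452,213)],.052),atz(c,[(174,218)],.032),atz(c,[(260,202)],.12),atz(c,[(377,207)],.1),atz(c,[(316,153),(319,220)],.05))
```

```text
[[ 0.48339403 -0.43542453  0.052     ]] [[0.46953326 0.39467581 0.032     ]] [[0.50489566 0.1291884  0.12      ]] [[ 0.49417165 -0.20428487  0.1       ]] [[ 0.66695941 -0.0286651   0.05      ]
 [ 0.46195231 -0.03794915  0.05      ]]
```

View pics/c1.png

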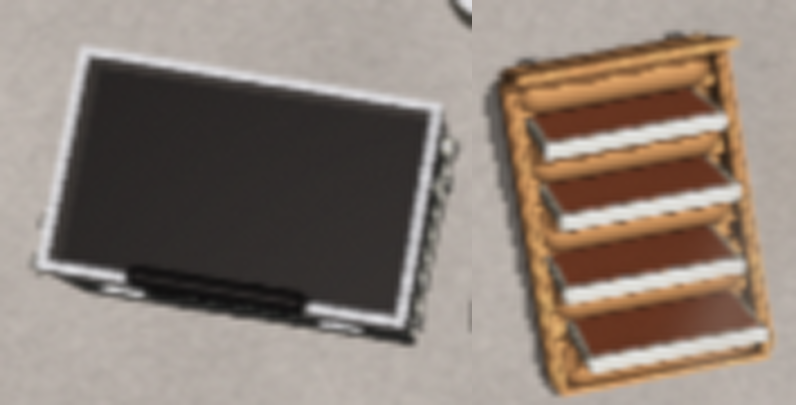

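Run:
```python
from h import *
c=cam("top")
def cr(p,o): return (np.array(p,float)+.5)/4.5-.5+np.array([o,160])
r=atz(c,cr([(87,50),(440,105),(403,322),(42,266)],205),.146)
print("rim",r.round(4),r.mean(0),[np.linalg.norm(r[i]-r[(i+1)%4]) for i in range(4)])
d=r[0]-r[1]+r[3]-r[2]; print("y axis yaw",np.arctan2(-d[0],d[1]))
h=atz(c,cr([(128,275),(305,306)],205),.166);print(h,h.mean(0),np.linalg.norm(h[0]-h[1]))
# tiles' top edge ends (white): left,right centre-line of white band
T=[[(545,152),(727,122)],[(557,222),(740,190)],[(568,296),(745,265)],[(587,366),(768,333)]]
for t,z in zip(T,(.145,.133,.121,.109)):
    q=atz(c,cr(np.array(t)-[472,0],340),z);d=q[0]-q[1];print(q.mean(0).round(4),np.linalg.norm(d).round(4),np.arctan2(-d[0],d[1]).round(3))
q=atz(c,cr(np.array([(503,78),(738,42),(772,352),(558,392)])-[472,0],340),.1);print(q)
print(R.from_quat(env.observe()["orientation"]).as_matrix().round(3))
```

```text
rim [[0.5888 0.228  0.146 ]
 [0.5549 0.0094 0.146 ]
 [0.4204 0.031  0.146 ]
 [0.4544 0.2503 0.146 ]] [0.50462001 0.12967926 0.146     ] [np.float64(0.22113643780116155), np.float64(0.136211913014452), np.float64(0.22196676470845336), np.float64(0.13631199761684626)]
y axis yaw -0.1538891953675635
[[0.44671156 0.1945214  0.166     ]
 [0.42819789 0.08867227 0.166     ]] [0.43745473 0.14159684 0.166     ] 0.10745600853148528
[ 0.5355 -0.1963  0.145 ] 0.1152 0.168
[ 0.4941 -0.2049  0.133 ] 0.1165 0.176
[ 0.4488 -0.2107  0.121 ] 0.1131 0.174
[ 0.4066 -0.2247  0.109 ] 0.1163 0.18
[[ 0.58219591 -0.11724316  0.1       ]
 [ 0.606577   -0.2702028   0.1       ]
 [ 0.40569309 -0.28597898  0.1       ]
 [ 0.38044147 -0.14999382  0.1       ]]
[[ 0.972  0.235 -0.   ]
 [ 0.235 -0.972  0.001]
 [ 0.    -0.001 -1.   ]]
```

apply_moves(steps=[0.02, 0.03, 0.062, 0, 0, 0.1, 0, 0.225, 0.41, 0.125, 0, 0, 1.508, 0, 0.225, 0.41, 0.125, 0, 0, 1.508, 0, 0.225, 0.41, 0.125, 0, 0, 1.508, 0, 0.225, 0.41, 0.125, 0, 0, 1.508, 0, 0.225, 0.41, 0.125, 0, 0, 1.508, 0, 0.225, 0.41, 0.125, 0, 0, 1.508, 0, 0.225, 0.41, 0.125, 0, 0, 1.508, 0], force=22)

```text
time_s: 1.1
tcp_pos: [0.358, -0.151, 0.3808]
orientation: [0.677, 0.736, -0.0, 0.0]
force: [0.1, -1.0, 0.5]
opening: 0.502
finger_force: 0.0
```

```bash
cat > snap.py <<'E'
import sys,pickle
from h import *
n=sys.argv[1];s=env.observe();im=env.read_camera("wrist");cv2.imwrite(f"pics/{n}.png",im);pickle.dump(cam("wrist",s),open(f"pics/{n}.pk","wb"))
print(s["time_s"],s["tcp_pos"],R.from_quat(s["orientation"]).as_matrix()[:,0].round(4))
E
python3 snap.py w1
```

```text
1.1 [ 0.35803854 -0.15103297  0.38082557] [-8.410e-02  9.965e-01 -2.000e-04]
```

apply_moves(steps=[0.12, 0, 0, 0, 0, 0.09, 0, 0.12, 0, 0, 0, 0, 0.09, 0, 0.12, 0, 0, 0, 0, 0.09, 0, 0.12, 0, 0, 0, 0, 0.09, 0])

```text
time_s: 1.65
tcp_pos: [0.4775, -0.1529, 0.3801]
orientation: [0.645, 0.764, -0.0, -0.001]
force: [0.6, -0.2, 1.4]
opening: 0.5
finger_force: 0.0
```

```bash
python3 snap.py w2; python3 -c "
import cv2,numpy as np
a=cv2.imread('pics/w1.png');b=cv2.imread('pics/w2.png')
cv2.imwrite('pics/w12.png',np.hstack([a,b])[:, :])
cv2.imwrite('pics/w12.png',cv2.resize(np.vstack([a[100:,:],b[100:,:]]),(640,600)))"
```

```text
1.65 [ 0.47746744 -0.15292423  0.380131  ] [-1.679e-01  9.858e-01  6.000e-04]
```

View pics/w12.png

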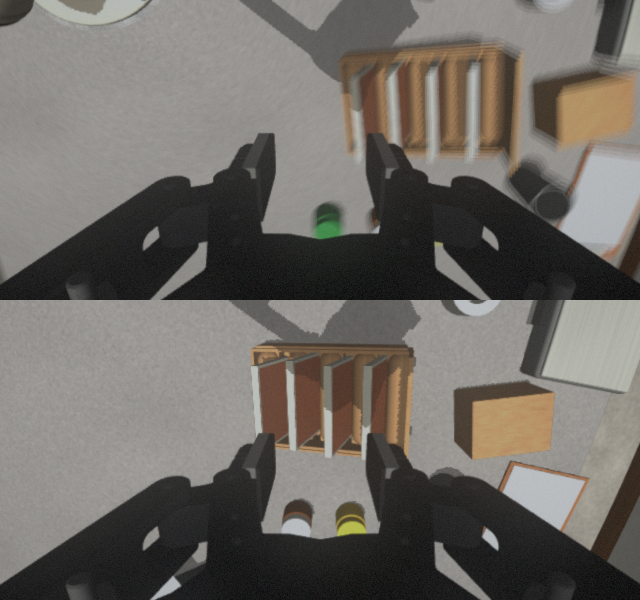

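The first view is blurred by motion; the second is sharp and shows 4 tiles at columns 255–375. I'll take a settled second viewpoint.

apply_moves(steps=[-0.14, 0, 0, 0, 0, 0, 0, -0.14, 0, 0, 0, 0, 0, 0, -0.14, 0, 0, 0, 0, 0, 0, -0.14, 0, 0, 0, 0, 0, 0, -0.14, 0, 0, 0, 0, 0, 0, -0.14, 0, 0, 0, 0, 0, 0])

```text
time_s: 2.45
tcp_pos: [0.3384, -0.153, 0.3802]
orientation: [0.645, 0.764, -0.0, -0.0]
force: [0.4, -1.3, -1.4]
opening: 0.5
finger_force: 0.0
```

```bash
python3 snap.py w3; python3 -c "
import cv2,numpy as np
a=cv2.imread('pics/w3.png')[125:275,330:555];b=cv2.imread('pics/w2.png')[125:275,235:435]
cv2.imwrite('pics/w23.png',np.vstack([cv2.resize(x,None,fx=2,fy=2,interpolation=2)[:,:400+50*k] for x,k in((a,1),)] +[np.pad(cv2.resize(b,None,fx=2,fy=2,interpolation=2),((0,0),(0,50),(0,0)))]))"
```

```text
2.45 [ 0.33839313 -0.15300676  0.38021422] [-1.682e-01  9.857e-01  7.000e-04]
```

View pics/w23.png

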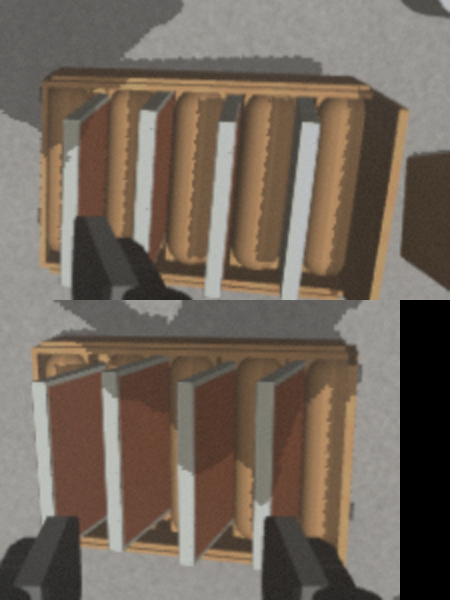

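Run:
```python
from h import *
import pickle
a=pickle.load(open("pics/w2.pk","rb"));b=pickle.load(open("pics/w3.pk","rb"));t=cam("top")
A=(np.array([(41,381),(109,373),(186,382),(264,381)])-[0,300]+.5)/2-.5+[235,125]
B=(np.array([(72,119),(148,110),(228,122),(309,121)])+.5)/2-.5+[330,125]
L=(np.array([[545,152],[557,222],[568,296],[587,366]][::-1])-[472,0]+.5)/4.5-.5+[340,160]
P=[]
for i in range(4):
    N=0;v=0
    for c,p in((a,A[i]),(b,B[i])):
        e,d=ray(c,[p]);d=d[0]/np.linalg.norm(d);M=np.eye(3)-np.outer(d,d);N=N+M;v=v+M@e
    P.append(np.linalg.solve(N,v));print(P[-1].round(4),proj(a,P[-1])[0]-A[i],proj(t,P[-1])[0]-L[i])
P=np.array(P)
# -y ends in w2 at those heights
Bt=(np.array([(118,551),(187,565),(260,569)])-[0,300]+.5)/2-.5+[235,125]
for i in(1,2,3):
    q=atz(a,[Bt[i-1]],P[i,2])[0];d=P[i]-q;print(i,q.round(4),np.linalg.norm(d).round(4),np.arctan2(-d[0],d[1]).round(4),(P[i]+q)/2)
```

```text
[ 0.3999 -0.1694  0.1022] [-0.04755755  0.29506709] [ 0.36953714 -1.17671137]
[ 0.4416 -0.1542  0.1162] [ 0.06379754 -0.42073626] [-0.46539164 -0.76724005]
[ 0.4868 -0.1506  0.1278] [-0.01472794  0.08676904] [ 0.87324402 -0.77736299]
[ 0.5291 -0.1404  0.1387] [ 0.04447103 -0.25164697] [ 0.10742513 -0.71747212]
1 [ 0.4636 -0.2668  0.1162] 0.1147 0.1928 [ 0.45258297 -0.21050314  0.11623078]
2 [ 0.5074 -0.2635  0.1278] 0.1148 0.1801 [ 0.49708126 -0.20704575  0.12777989]
3 [ 0.5502 -0.2536  0.1387] 0.1152 0.1848 [ 0.53963688 -0.19702105  0.13874118]
```

Run:
```python
from h import *
import pickle
a=pickle.load(open("pics/w2.pk","rb"));b=pickle.load(open("pics/w3.pk","rb"))
P=np.array([[.3999,-.1694,.1022],[.4416,-.1542,.1162],[.4868,-.1506,.1278],[.5291,-.1404,.1387]])
ca=[((48,81),(103,66)),((117,73),(168,57)),((193,82),(235,65)),((273,81),(303,65))]
cb=[((80,117),(107,95)),((157,110),(174,95)),((238,122),(241,98)),((318,121),(318,98))]
x=np.array([np.cos(.18),np.sin(.18),0])
for i in range(4):
    for c,l in((a,ca[i]),(b,cb[i])):
        m=np.subtract(l[1],l[0]);m=np.arctan2(m[1],m[0])
        g=np.arange(0,.8,.005);r=[]
        for l in g:
            d=x*np.sin(l)-[0,0,np.cos(l)];q=proj(c,[P[i],P[i]+.04*d]);v=q[1]-q[0];r.append(abs(np.arctan2(v[1],v[0])-m))
        print(i,g[np.argmin(r)].round(3),end=' ')
```

```text
0 0.43 0 0.395 1 0.405 1 0.465 2 0.43 2 0.38 3 0.435 3 0.46
```

apply_moves(steps=[0.1, 0.294, 0, 0, 0, -0.323, 0, 0.1, 0.294, 0, 0, 0, -0.323, 0, 0.1, 0.294, 0, 0, 0, -0.323, 0, 0.1, 0.294, -0.03, 0, 0, -0.323, 0, 0.1, 0.294, -0.12, 0, 0, -0.323, 0, 0.1, 0.294, -0.12, 0, 0, -0.323, 0, 0.1, 0.294, -0.12, 0, 0, -0.323, 0, 0.1, 0.294, -0.12, 0, 0, -0.323, 0])

```text
time_s: 3.5
tcp_pos: [0.4377, 0.1415, 0.26]
orientation: [0.759, 0.651, -0.001, -0.0]
force: [-0.1, -0.2, 0.3]
opening: 0.502
finger_force: 0.0
```

```bash
python3 snap.py w4
python3 - <<'E'
from h import *
import pickle
c=pickle.load(open("pics/w4.pk","rb"));im=cv2.imread("pics/w4.png")
y=np.array([-.1539]);u=np.array([.1533,.9882,0]);h=np.array([.4375,.1408,.166])
for p in proj(c,[h,h+.048*u,h-.048*u]):cv2.circle(im,tuple(int(v) for v in p.round()),3,(0,0,255),1)
cv2.imwrite("pics/w4o.png",im)
E
```

```text
3.5 [0.43774785 0.14150837 0.25995753] [ 1.523e-01  9.883e-01 -7.000e-04]
```

View pics/w4o.png

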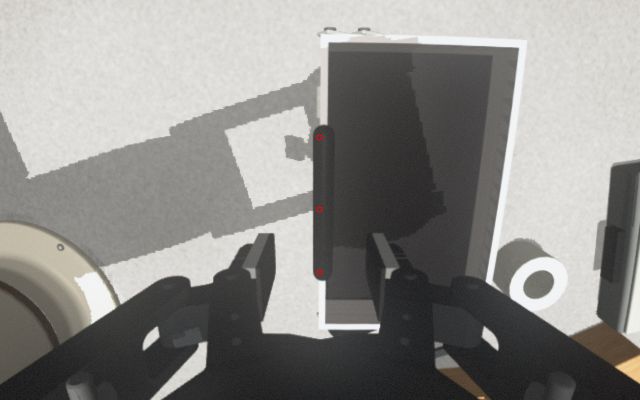

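The bar is at column 323, rows 127–280, about 2 mm further in +x than predicted; the rim corners give a second check of the case centre.

apply_moves(steps=[0.002, -0.001, -0.043, 0, 0, 0, 0, 0.002, -0.001, -0.086, 0, 0, 0, 0, 0.002, -0.001, -0.086, 0, 0, 0, 0, 0.002, -0.001, -0.086, 0, 0, 0, 0, 0.002, -0.001, -0.086, 0, 0, 0, -1, 0.002, -0.001, -0.086, 0, 0, 0, -1, 0.002, -0.001, -0.086, 0, 0, 0, -1, 0.002, -0.001, -0.086, 0, 0, 0, -1], force=40)

```text
time_s: 4.55
tcp_pos: [0.4392, 0.1403, 0.176]
orientation: [0.759, 0.651, -0.0, -0.0]
force: [-14.3, 1.2, 17.1]
opening: 0.146
finger_force: 38.9
```

Run:
```python
from h import *
import pickle
c=pickle.load(open("pics/w4.pk","rb"))
p=atz(c,[(320,36),(527,40),(319,329)],.146);print(p, np.linalg.norm(p[0]-p[1]),np.linalg.norm(p[0]-p[2]),(p[1]+p[2])/2)
d=p[1]-p[0];e=p[0]-p[2];print(np.arctan2(d[1],d[0]),np.arctan2(-e[0],e[1]))
s=env.observe();print(s["tcp_pos"],s["force"],s["opening"],s["finger_force"])
u=np.array([np.cos(-.154),np.sin(-.154)]);a=np.radians(35)
for q in np.linspace(0,1.66,17)[1:]:
    f=.12*(np.cos(a)-np.cos(a+q));print(*(f*u).round(4),(.12*(np.sin(a+q)-np.sin(a))).round(4),sep=', ')
```

```text
[[0.45557755 0.25241439 0.146     ]
 [0.59481269 0.23133157 0.146     ]
 [0.42032925 0.02981371 0.146     ]] 0.14082225885833236 0.22537414266076017 [0.50757097 0.13057264 0.146     ]
-0.15027727450743053 -0.157043779919534
[0.43915232 0.1402621  0.17604867] [-14.33255773   1.24239908  17.13187441] 0.1455734629271322 38.87175679206848
0.0076, -0.0012, 0.0098
0.0161, -0.0025, 0.0188
0.0255, -0.004, 0.0268
0.0357, -0.0055, 0.0338
0.0465, -0.0072, 0.0397
0.0579, -0.009, 0.0444
0.0697, -0.0108, 0.0479
0.0818, -0.0127, 0.0502
0.094, -0.0146, 0.0511
0.1063, -0.0165, 0.0508
0.1185, -0.0184, 0.0492
0.1305, -0.0203, 0.0463
0.1421, -0.0221, 0.0422
0.1532, -0.0238, 0.0369
0.1637, -0.0254, 0.0305
0.1735, -0.0269, 0.0229
```

apply_moves(steps=[-0.001, 0, 0.003, 0, 0, 0, -1, 0.0066, -0.0012, 0.0128, 0, 0, 0, -1, 0.0151, -0.0025, 0.0218, 0, 0, 0, -1, 0.0245, -0.004, 0.0298, 0, 0, 0, -1, 0.0347, -0.0055, 0.0368, 0, 0, 0, -1, 0.0455, -0.0072, 0.0427, 0, 0, 0, -1, 0.0569, -0.009, 0.0474, 0, 0, 0, -1, 0.0569, -0.009, 0.0474, 0, 0, 0, -1])

```text
time_s: 5.55
tcp_pos: [0.4972, 0.1308, 0.2213]
orientation: [0.76, 0.65, -0.0, -0.0]
force: [4.3, 0.6, -17.0]
opening: 0.145
finger_force: 39.7
```

apply_moves(steps=[0.0118, -0.0018, 0.0018, 0, 0, 0, -1, 0.0239, -0.0037, 0.004, 0, 0, 0, -1, 0.0361, -0.0056, 0.0048, 0, 0, 0, -1, 0.0484, -0.0075, 0.0044, 0, 0, 0, -1, 0.0606, -0.0094, 0.0028, 0, 0, 0, -1, 0.0726, -0.0113, -0.0001, 0, 0, 0, -1, 0.0842, -0.0131, -0.0042, 0, 0, 0, -1, 0.0842, -0.0131, -0.0042, 0, 0, 0, -1])

```text
time_s: 6.55
tcp_pos: [0.5826, 0.1173, 0.2178]
orientation: [0.76, 0.65, 0.0, 0.001]
force: [2.9, -5.8, 2.1]
opening: 0.147
finger_force: 41.7
```

apply_moves(steps=[0.0055, -0.0008, -0.0026, 0, 0, 0, -1, 0.0111, -0.0017, -0.0053, 0, 0, 0, -1, 0.0164, -0.0025, -0.0085, 0, 0, 0, -1, 0.0216, -0.0033, -0.0117, 0, 0, 0, -1, 0.0265, -0.004, -0.0155, 0, 0, 0, -1, 0.031, -0.0048, -0.0191, 0, 0, 0, -1, 0.031, -0.0048, -0.0191, 0, 0, 0, -1, 0.031, -0.0048, -0.0191, 0, 0, 0, -1])

```text
time_s: 7.55
tcp_pos: [0.6123, 0.1125, 0.1993]
orientation: [0.76, 0.65, -0.0, 0.0]
force: [-7.8, -7.1, 7.6]
opening: 0.144
finger_force: 42.3
```

apply_moves(steps=[0, 0, 0, 0, 0, 0, -0.5, 0, 0, 0, 0, 0, 0, 0.2, 0, 0, 0, 0, 0, 0, 0.2, 0, 0, 0.03, 0, 0, 0, 0.2, 0, 0, 0.09, 0, 0, 0, 0, -0.05, 0.01, 0.15, 0, 0, 0, 0, -0.12, 0.01, 0.19, 0, 0, 0, -0.2, -0.16, 0.01, 0.2, 0, 0, 0, -0.2], force=22)

```text
time_s: 8.55
tcp_pos: [0.4607, 0.1232, 0.3957]
orientation: [0.76, 0.65, 0.001, 0.0]
force: [0.4, 0.4, 0.9]
opening: 0.399
finger_force: 0.0
```

apply_moves(steps=[-0.01, 0, 0, 0, 0, 0, -0.2, -0.01, 0, 0, 0, 0, 0, -0.2, -0.01, 0, 0, 0, 0, 0, -0.2])

```text
time_s: 8.93
tcp_pos: [0.4529, 0.123, 0.3933]
orientation: [0.76, 0.65, -0.001, -0.001]
force: [-0.8, 1.2, -0.4]
opening: 0.4
finger_force: 0.0
```

```bash
python3 snap.py w5
python3 - <<'E'
from h import *
import pickle
c=pickle.load(open("pics/w5.pk","rb"));im=cv2.imread("pics/w5.png")
u=np.array([np.cos(.154),-np.sin(.154),0]);v=np.array([np.sin(.154),np.cos(.154),0]);o=np.array([.506,.130,0])
g=lambda x,y,z:o+x*u+y*v+[0,0,z]
P=[g(x,y,.1) for x in(-.07,.07) for y in(-.113,.113)]+[g(x,y,.051) for x in(-.065,.0) for y in(-.092,-.046,0,.046,.092)]
for p in proj(c,P):cv2.circle(im,tuple(int(v) for v in p.round()),3,(0,0,255),1)
cv2.imwrite("pics/w5o.png",im)
E
```

```text
8.925 [0.45294734 0.1229871  0.3932843 ] [ 1.541e-01  9.881e-01 -4.000e-04]
```

View pics/w5o.png

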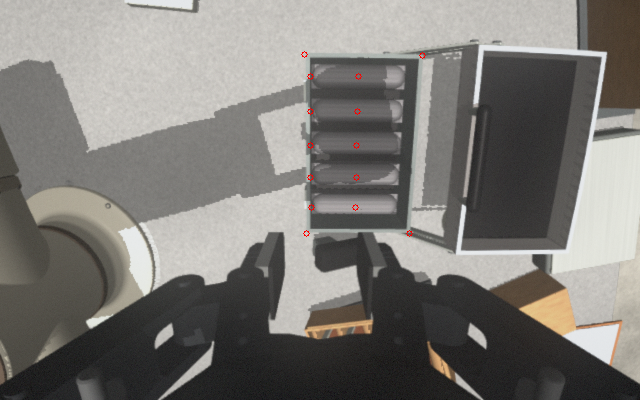

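The interior ribs and rim match the case model (centre ≈ (0.507,0.130), yaw -0.154), and the tray is fully back. On to tile 1.

```bash
cat > go.py <<'E'
from h import *
U=np.array([np.cos(.154),-np.sin(.154),0]);V=np.array([np.sin(.154),np.cos(.154),0]);O=np.array([.507,.130,0])
TOPS=np.array([[.4102,-.226,.1022],[.4526,-.2105,.1162],[.4971,-.207,.1278],[.5396,-.197,.1387]])
def pick(i,back=0.,a=.42,d=.010,yaw=.182):
    c=np.array([np.cos(yaw),np.sin(yaw),0]);z=c*np.sin(a)-[0,0,np.cos(a)];y=c*np.cos(a)+[0,0,np.sin(a)]
    return TOPS[i]+(d-back)*z,np.c_[np.cross(y,z),y,z]
def down(pos,yaw_x):
    x=np.array([np.cos(yaw_x),np.sin(yaw_x),0]);z=np.array([0,0,-1.]);return np.array(pos),np.c_[x,np.cross(z,x),z]
def case(x,y,z,yaw_x=2.9876): return down(O+x*U+y*V+[0,0,z],yaw_x)
def rel(*ts):
    s=env.observe();p=np.array(s["tcp_pos"]);A=R.from_quat(s["orientation"])
    for q,M in ts: print((q-p).round(4),(R.from_matrix(M)*A.inv()).as_rotvec().round(3))
E
python3 -c "
from go import *
rel(pick(0,.09),pick(0))"
```

```text
[-0.0749 -0.3549 -0.218 ] [ 0.006 -0.424  0.332]
[-0.0388 -0.3482 -0.3002] [ 0.006 -0.424  0.332]
```

apply_moves(steps=[-0.075, -0.355, 0, 0.006, -0.424, 0.332, -0.2, -0.075, -0.355, 0, 0.006, -0.424, 0.332, -0.2, -0.075, -0.355, 0, 0.006, -0.424, 0.332, -0.2, -0.075, -0.355, 0, 0.006, -0.424, 0.332, -0.2, -0.075, -0.355, 0, 0.006, -0.424, 0.332, -0.2, -0.075, -0.355, -0.06, 0.006, -0.424, 0.332, -0.2, -0.075, -0.355, -0.12, 0.006, -0.424, 0.332, -0.2, -0.075, -0.355, -0.18, 0.006, -0.424, 0.332, -0.2])

```text
time_s: 9.98
tcp_pos: [0.3787, -0.225, 0.2504]
orientation: [0.627, 0.751, 0.161, 0.134]
force: [0.0, -0.4, -0.9]
opening: 0.402
finger_force: 0.0
```

apply_moves(steps=[0, 0, -0.038, 0, 0, 0, -0.2, 0, 0, -0.038, 0, 0, 0, -0.2, 0, 0, -0.038, 0, 0, 0, -0.2])

```text
time_s: 10.35
tcp_pos: [0.3798, -0.223, 0.216]
orientation: [0.625, 0.752, 0.161, 0.134]
force: [-0.2, 0.4, 0.5]
opening: 0.402
finger_force: 0.0
```

```bash
python3 snap.py w6
python3 - <<'E'
from go import *
rel(pick(0))
import pickle
c=pickle.load(open("pics/w6.pk","rb"));im=cv2.imread("pics/w6.png")
y=np.array([-np.sin(.182),np.cos(.182),0])
for p in proj(c,[TOPS[i]+s*.0575*y for i in range(4) for s in(-1,0,1)]):cv2.circle(im,tuple(int(v) for v in p.round()),3,(0,255,0),1)
cv2.imwrite("pics/w6o.png",im)
E
```

```text
10.35 [ 0.37978974 -0.22295029  0.21597794] [-1.817e-01  9.834e-01 -9.000e-04]
[ 0.0343 -0.0023 -0.1232] [ 0.001  0.003 -0.001]
```

View pics/w6o.png

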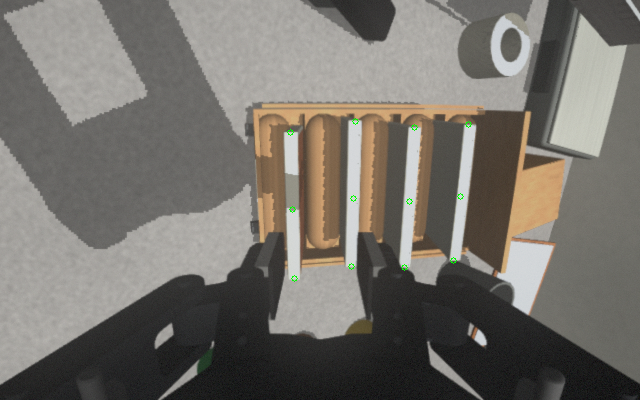

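apply_moves(steps=[-0.002, -0.009, -0.041, 0, 0, 0, -0.2, 0.005, -0.008, -0.057, 0, 0, 0, -0.2, 0.0197, -0.005, -0.09, 0, 0, 0, -0.2, 0.0283, -0.0034, -0.1096, 0, 0, 0, -0.2, 0.0343, -0.0023, -0.1232, 0, 0, 0, -0.2, 0.0343, -0.0023, -0.1232, 0, 0, 0, -0.2, 0.0343, -0.0023, -0.1232, 0, 0, 0, -1, 0.0343, -0.0023, -0.1232, 0, 0, 0, -1], force=22)

```text
time_s: 11.4
tcp_pos: [0.4134, -0.2253, 0.0923]
orientation: [0.625, 0.752, 0.16, 0.135]
force: [-11.3, -1.5, 8.9]
opening: 0.115
finger_force: 21.4
```

apply_moves(steps=[0, 0, 0, 0, 0, 0, -1, 0, 0, 0, 0, 0, 0, -1, 0, 0, 0, 0, 0, 0, -1])

```text
time_s: 11.78
tcp_pos: [0.4133, -0.2253, 0.0923]
orientation: [0.625, 0.752, 0.16, 0.135]
force: [-10.4, -0.6, 7.1]
opening: 0.119
finger_force: 21.4
```

Run:
```python
from go import *
rel(pick(0),pick(0,.1),case(0,-.069,.25),case(0,-.069,.091))
```

```text
[0.0009 0.0001 0.0008] [ 0.001  0.002 -0.001]
[-0.0392 -0.0073  0.0921] [ 0.001  0.002 -0.001]
[0.0832 0.2872 0.1577] [-0.321  0.314  1.215]
[ 0.0832  0.2872 -0.0013] [-0.321  0.314  1.215]
```

apply_moves(steps=[-0.004, -0.001, 0.009, 0, 0, 0, -1, -0.012, -0.002, 0.028, 0, 0, 0, -1, -0.024, -0.0044, 0.055, 0, 0, 0, -1, -0.04, -0.007, 0.092, 0, 0, 0, -1, -0.04, -0.007, 0.14, 0, 0, 0, -1, -0.04, -0.007, 0.18, 0, 0, 0, -1, -0.04, -0.007, 0.2, 0, 0, 0, -1, -0.04, -0.007, 0.2, 0, 0, 0, -1])

```text
time_s: 12.78
tcp_pos: [0.3734, -0.2319, 0.293]
orientation: [0.625, 0.752, 0.16, 0.135]
force: [0.1, 0.2, -3.8]
opening: 0.118
finger_force: 23.0
```

Run:
```python
from go import *
s=env.observe();print(s["opening"],s["finger_force"],s["force"])
rel(case(0,-.069,.25),case(0,-.069,.091))
```

```text
0.11826192139991504 22.97211527824402 [ 0.08926052  0.2094765  -3.7515801 ]
[ 0.123   0.2937 -0.043 ] [-0.321  0.316  1.214]
[ 0.123   0.2937 -0.202 ] [-0.321  0.316  1.214]
```

apply_moves(steps=[0.02, 0.05, 0, -0.046, 0.045, 0.173, -1, 0.037, 0.1, 0, -0.092, 0.09, 0.347, -1, 0.055, 0.15, 0, -0.138, 0.135, 0.52, -1, 0.075, 0.2, 0, -0.184, 0.18, 0.694, -1, 0.09, 0.24, 0, -0.23, 0.226, 0.867, -1, 0.107, 0.27, 0, -0.275, 0.271, 1.04, -1, 0.123, 0.294, -0.02, -0.321, 0.316, 1.214, -1, 0.123, 0.294, -0.043, -0.321, 0.316, 1.214, -1])

```text
time_s: 13.78
tcp_pos: [0.4969, 0.0642, 0.2462]
orientation: [0.075, 0.997, -0.001, -0.003]
force: [-0.0, -0.0, -3.8]
opening: 0.115
finger_force: 23.3
```

apply_moves(steps=[0, 0, -0.02, 0, 0, 0, -1, 0, 0, -0.03, 0, 0, 0, -1, 0, 0, -0.03, 0, 0, 0, -1])

```text
time_s: 14.15
tcp_pos: [0.4961, 0.0622, 0.2177]
orientation: [0.078, 0.997, -0.0, -0.002]
force: [0.1, 0.1, -2.4]
opening: 0.111
finger_force: 23.2
```

Run:
```python
from go import *
s=env.observe();print(s["opening"],s["finger_force"],s["force"],s["tcp_pos"])
rel(case(0,-.069,.12),case(0,-.069,.091))
im=env.read_camera("wrist");cv2.imwrite("pics/w7.png",im)
```

```text
0.11070188504014225 23.219158351421356 [ 0.06883041  0.11997487 -2.36917769] [0.49612763 0.06217537 0.21765936]
[ 0.0003 -0.0004 -0.0977] [ 0.    -0.004  0.002]
[ 0.0003 -0.0004 -0.1267] [ 0.    -0.004  0.002]
```

View pics/w7.png

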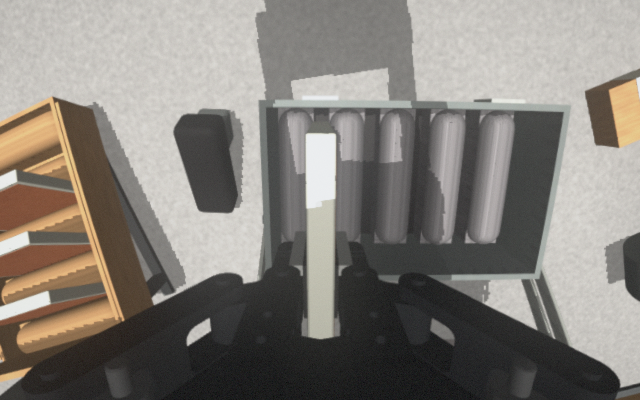

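apply_moves(steps=[0, 0, -0.05, 0, 0, 0, -1, 0, 0, -0.075, 0, 0, 0, -1, 0, 0, -0.09, 0, 0, 0, -1, 0, 0, -0.1, 0, 0, 0, -1, 0, 0, -0.107, 0, 0, 0, -1, 0, 0, -0.113, 0, 0, 0, -1, 0, 0, -0.118, 0, 0, 0, -1, 0, 0, -0.121, 0, 0, 0, -1])

```text
time_s: 15.2
tcp_pos: [0.4966, 0.0623, 0.0971]
orientation: [0.078, 0.997, -0.0, -0.001]
force: [0.5, -0.0, -2.6]
opening: 0.115
finger_force: 23.2
```

apply_moves(steps=[0, 0, -0.0015, 0, 0, 0, -1, 0, 0, -0.003, 0, 0, 0, -1, 0, 0, -0.004, 0, 0, 0, -1, 0, 0, -0.004, 0, 0, 0, -1])

```text
time_s: 15.7
tcp_pos: [0.4965, 0.0623, 0.0933]
orientation: [0.078, 0.997, -0.0, -0.001]
force: [-0.0, -0.2, -2.7]
opening: 0.114
finger_force: 23.2
```

apply_moves(steps=[0, 0, -0.001, 0, 0, 0, -1, 0, 0, -0.002, 0, 0, 0, -1, 0, 0, -0.003, 0, 0, 0, -1, 0, 0, -0.003, 0, 0, 0, -1])

```text
time_s: 16.2
tcp_pos: [0.4965, 0.0623, 0.0902]
orientation: [0.078, 0.997, -0.0, -0.001]
force: [0.3, 0.7, -3.3]
opening: 0.114
finger_force: 23.2
```

apply_moves(steps=[0, 0, -0.0007, 0, 0, 0, -1, 0, 0, -0.0014, 0, 0, 0, -1, 0, 0, -0.002, 0, 0, 0, -1, 0, 0, -0.002, 0, 0, 0, -1])

```text
time_s: 16.7
tcp_pos: [0.4965, 0.0623, 0.0882]
orientation: [0.078, 0.997, -0.0, -0.001]
force: [-0.6, -0.3, -2.8]
opening: 0.112
finger_force: 23.2
```

apply_moves(steps=[0, 0, -0.0005, 0, 0, 0, -1, 0, 0, -0.001, 0, 0, 0, -1, 0, 0, -0.0015, 0, 0, 0, -1, 0, 0, -0.0015, 0, 0, 0, -1])

```text
time_s: 17.2
tcp_pos: [0.4965, 0.0623, 0.0867]
orientation: [0.078, 0.997, -0.0, -0.001]
force: [0.3, 0.8, -3.0]
opening: 0.112
finger_force: 23.2
```

apply_moves(steps=[0, 0, -0.0005, 0, 0, 0, -1, 0, 0, -0.001, 0, 0, 0, -1, 0, 0, -0.0015, 0, 0, 0, -1, 0, 0, -0.0015, 0, 0, 0, -1])

```text
time_s: 17.7
tcp_pos: [0.4965, 0.0623, 0.0853]
orientation: [0.078, 0.997, -0.0, -0.001]
force: [-0.5, 0.5, -3.1]
opening: 0.116
finger_force: 23.4
```

apply_moves(steps=[0, 0, -0.0005, 0, 0, 0, -1, 0, 0, -0.001, 0, 0, 0, -1, 0, 0, -0.0015, 0, 0, 0, -1, 0, 0, -0.002, 0, 0, 0, -1, 0, 0, -0.002, 0, 0, 0, -1])

```text
time_s: 18.32
tcp_pos: [0.4965, 0.0624, 0.085]
orientation: [0.078, 0.997, -0.0, -0.001]
force: [-16.3, 0.2, 29.8]
opening: 0.118
finger_force: 28.2
```

Run:
```python
from h import *
s=env.observe();print(s["force"],s["tcp_pos"])
im=env.read_camera("wrist");cv2.imwrite("pics/w8.png",im)
```

```text
[-16.27282383   0.15170126  29.77285006] [0.49653035 0.06238899 0.08499704]
```

View pics/w8.png

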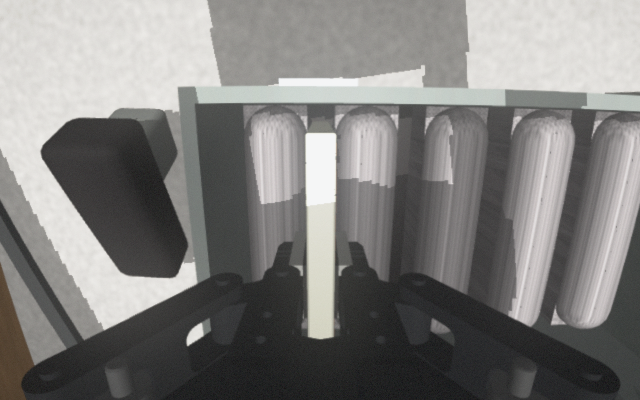

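apply_moves(steps=[0, 0, 0.001, 0, 0, 0, -1, 0, 0, 0.0014, 0, 0, 0, -1, 0, 0, 0.0014, 0, 0, 0, -1])

```text
time_s: 18.75
tcp_pos: [0.4965, 0.0624, 0.0851]
orientation: [0.078, 0.997, -0.0, -0.001]
force: [-6.1, -0.1, 9.9]
opening: 0.115
finger_force: 25.0
```

apply_moves(steps=[0, 0, 0, 0, 0, 0, -0.6, 0, 0, 0, 0, 0, 0, -0.3, 0, 0, 0, 0, 0, 0, -0.3, 0, 0, 0.02, 0, 0, 0, -0.3, 0, 0, 0.08, 0, 0, 0, -0.3, 0, 0, 0.14, 0, 0, 0, -0.3, 0, 0, 0.2, 0, 0, 0, -0.3, 0, 0, 0.2, 0, 0, 0, -0.3])

```text
time_s: 19.75
tcp_pos: [0.4977, 0.0623, 0.2893]
orientation: [0.078, 0.997, -0.0, 0.002]
force: [0.6, -0.5, -0.5]
opening: 0.354
finger_force: 0.0
```

Run:
```python
from go import *
s=env.observe();print(s["tcp_pos"])
im=env.read_camera("wrist");cv2.imwrite("pics/w9.png",cv2.resize(im[60:300,150:600],None,fx=1,fy=1))
rel(down([.40,-.2,.28],1.753),pick(1,.08),pick(1))
```

```text
[0.4976912  0.0623234  0.28926806]
[-0.0971 -0.2623 -0.0065] [ 1.000e-03  0.000e+00 -1.233e+00]
[-0.0725 -0.278  -0.1064] [ 0.322 -0.312 -1.214]
[-0.0405 -0.2721 -0.1794] [ 0.322 -0.312 -1.214]
```

View pics/w9.png

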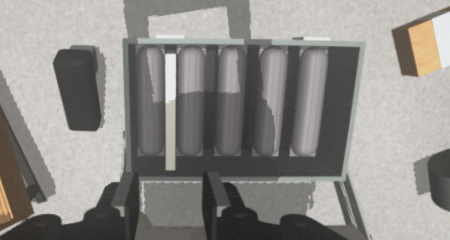

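Tile 1 stands in slot 0 (crop column ~170, between the first two ribs). Next is tile 2.

apply_moves(steps=[-0.01, -0.05, 0, 0.046, -0.045, -0.173, -0.2, -0.02, -0.1, 0, 0.092, -0.09, -0.347, -0.2, -0.03, -0.15, 0, 0.138, -0.134, -0.52, -0.2, -0.04, -0.2, 0, 0.184, -0.178, -0.694, -0.2, -0.055, -0.24, 0, 0.23, -0.223, -0.867, -0.2, -0.0725, -0.278, -0.01, 0.276, -0.267, -1.041, -0.2, -0.0725, -0.278, -0.05, 0.322, -0.312, -1.214, -0.2, -0.0725, -0.278, -0.1, 0.322, -0.312, -1.214, -0.2], force=20)

```text
time_s: 20.8
tcp_pos: [0.423, -0.2161, 0.1828]
orientation: [0.628, 0.75, 0.161, 0.133]
force: [0.2, -0.6, 0.2]
opening: 0.402
finger_force: 0.0
```

apply_moves(steps=[0, 0, -0.006, 0, 0, 0, -0.2, 0, 0, -0.006, 0, 0, 0, -0.2, 0, 0, -0.006, 0, 0, 0, -0.2])

```text
time_s: 21.18
tcp_pos: [0.4247, -0.2161, 0.1804]
orientation: [0.625, 0.752, 0.161, 0.133]
force: [-0.8, -0.3, -0.0]
opening: 0.401
finger_force: 0.0
```

Run:
```python
from go import *
rel(pick(1,.08),pick(1))
```

```text
[-0.0002  0.0004 -0.0003] [-0.002  0.001 -0.002]
[ 0.0319  0.0063 -0.0733] [-0.002  0.001 -0.002]
```

apply_moves(steps=[0.013, 0.0025, -0.029, 0, 0, 0, -0.2, 0.0235, 0.0045, -0.053, 0, 0, 0, -0.2, 0.0319, 0.0063, -0.0725, 0, 0, 0, -0.2, 0.0319, 0.0063, -0.0725, 0, 0, 0, -0.2, 0.0319, 0.0063, -0.0725, 0, 0, 0, -1, 0.0319, 0.0063, -0.0725, 0, 0, 0, -1, 0.0319, 0.0063, -0.0725, 0, 0, 0, -1, 0.0319, 0.0063, -0.0725, 0, 0, 0, -1])

```text
time_s: 22.18
tcp_pos: [0.4556, -0.21, 0.1073]
orientation: [0.625, 0.752, 0.161, 0.133]
force: [-9.7, -1.8, 5.6]
opening: 0.123
finger_force: 19.5
```

apply_moves(steps=[-0.004, -0.001, 0.009, 0, 0, 0, -1, -0.012, -0.002, 0.028, 0, 0, 0, -1, -0.024, -0.0044, 0.055, 0, 0, 0, -1, -0.04, -0.007, 0.092, 0, 0, 0, -1, -0.04, -0.007, 0.14, 0, 0, 0, -1, -0.04, -0.007, 0.18, 0, 0, 0, -1, -0.04, -0.007, 0.185, 0, 0, 0, -1, -0.04, -0.007, 0.185, 0, 0, 0, -1])

```text
time_s: 23.18
tcp_pos: [0.4156, -0.2163, 0.2911]
orientation: [0.626, 0.752, 0.161, 0.132]
force: [-0.3, -0.2, -3.2]
opening: 0.113
finger_force: 20.0
```

Run:
```python
from go import *
rel(case(0,-.023,.25),case(0,-.023,.095))
```

```text
[ 0.0878  0.3236 -0.0411] [-0.323  0.31   1.215]
[ 0.0878  0.3236 -0.1961] [-0.323  0.31   1.215]
```

apply_moves(steps=[0.01, 0.05, 0, -0.046, 0.044, 0.173, -1, 0.022, 0.1, 0, -0.092, 0.088, 0.347, -1, 0.034, 0.155, 0, -0.138, 0.133, 0.52, -1, 0.046, 0.21, 0, -0.184, 0.177, 0.694, -1, 0.06, 0.26, 0, -0.231, 0.221, 0.868, -1, 0.075, 0.3, 0, -0.277, 0.266, 1.041, -1, 0.088, 0.3236, -0.02, -0.323, 0.31, 1.215, -1, 0.088, 0.3236, -0.04, -0.323, 0.31, 1.215, -1])

```text
time_s: 24.18
tcp_pos: [0.5041, 0.1093, 0.2484]
orientation: [0.074, 0.997, -0.0, -0.002]
force: [0.6, 0.2, -2.8]
opening: 0.115
finger_force: 20.5
```

apply_moves(steps=[0, 0, -0.03, 0, 0, 0, -1, 0, 0, -0.06, 0, 0, 0, -1, 0, 0, -0.06, 0, 0, 0, -1, 0, 0, -0.06, 0, 0, 0, -1])

```text
time_s: 24.68
tcp_pos: [0.5041, 0.1072, 0.1918]
orientation: [0.077, 0.997, 0.0, -0.0]
force: [1.2, -0.2, -1.2]
opening: 0.115
finger_force: 20.5
```

Run:
```python
from go import *
rel(case(0,-.023,.087))
```

```text
[-6.000e-04  1.000e-04 -1.048e-01] [-0.    -0.001  0.   ]
```

apply_moves(steps=[0, 0, -0.04, 0, 0, 0, -1, 0, 0, -0.065, 0, 0, 0, -1, 0, 0, -0.08, 0, 0, 0, -1, 0, 0, -0.09, 0, 0, 0, -1, 0, 0, -0.096, 0, 0, 0, -1, 0, 0, -0.1, 0, 0, 0, -1, 0, 0, -0.1025, 0, 0, 0, -1, 0, 0, -0.1035, 0, 0, 0, -1])

```text
time_s: 25.68
tcp_pos: [0.5043, 0.1072, 0.0881]
orientation: [0.077, 0.997, 0.0, 0.0]
force: [1.1, 0.7, 7.1]
opening: 0.111
finger_force: 22.0
```

apply_moves(steps=[0, 0, -0.0007, 0, 0, 0, -1, 0, 0, -0.0012, 0, 0, 0, -1, 0, 0, -0.0012, 0, 0, 0, -1])

```text
time_s: 26.05
tcp_pos: [0.5044, 0.1072, 0.0881]
orientation: [0.077, 0.997, 0.0, 0.0]
force: [-6.0, 0.2, 19.0]
opening: 0.115
finger_force: 23.8
```

apply_moves(steps=[0, 0, 0.001, 0, 0, 0, -1, 0, 0, 0.0012, 0, 0, 0, -1, 0, 0, 0.0012, 0, 0, 0, -0.6, 0, 0, 0.0012, 0, 0, 0, -0.3, 0, 0, 0.0012, 0, 0, 0, -0.3, 0, 0, 0.02, 0, 0, 0, -0.3, 0, 0, 0.08, 0, 0, 0, -0.3, 0, 0, 0.14, 0, 0, 0, -0.3])

```text
time_s: 27.05
tcp_pos: [0.5035, 0.1072, 0.2279]
orientation: [0.077, 0.997, -0.0, -0.001]
force: [0.5, 0.3, -0.0]
opening: 0.35
finger_force: 0.0
```

apply_moves(steps=[0, 0, 0.06, 0, 0, 0, -0.3, 0, 0, 0.07, 0, 0, 0, -0.3, 0, 0, 0.07, 0, 0, 0, -0.3])

```text
time_s: 27.42
tcp_pos: [0.504, 0.1072, 0.2965]
orientation: [0.077, 0.997, 0.0, -0.0]
force: [0.1, 0.1, -0.5]
opening: 0.35
finger_force: 0.0
```

Run:
```python
from go import *
rel(pick(2,.08),pick(2))
```

```text
[-0.0349 -0.3194 -0.1048] [ 0.321 -0.312 -1.216]
[-0.0029 -0.3135 -0.1778] [ 0.321 -0.312 -1.216]
```

apply_moves(steps=[-0.01, -0.05, 0, 0.046, -0.045, -0.174, -0.2, -0.015, -0.1, 0, 0.092, -0.09, -0.347, -0.2, -0.02, -0.155, 0, 0.138, -0.134, -0.521, -0.2, -0.025, -0.21, 0, 0.184, -0.178, -0.695, -0.2, -0.03, -0.26, 0, 0.23, -0.223, -0.868, -0.2, -0.035, -0.305, -0.01, 0.275, -0.267, -1.042, -0.2, -0.035, -0.3194, -0.05, 0.321, -0.312, -1.216, -0.2, -0.035, -0.3194, -0.1, 0.321, -0.312, -1.216, -0.2])

```text
time_s: 28.42
tcp_pos: [0.4678, -0.2131, 0.1938]
orientation: [0.628, 0.75, 0.16, 0.133]
force: [0.2, 0.5, -0.2]
opening: 0.396
finger_force: 0.0
```

apply_moves(steps=[0, 0, -0.004, 0, 0, 0, -0.2, 0, 0, -0.004, 0, 0, 0, -0.2, 0, 0, -0.004, 0, 0, 0, -0.2])

```text
time_s: 28.8
tcp_pos: [0.4696, -0.2124, 0.1942]
orientation: [0.625, 0.752, 0.16, 0.134]
force: [0.3, -0.6, 0.9]
opening: 0.399
finger_force: 0.0
```

Run:
```python
from go import *
rel(pick(2,.08),pick(2))
```

```text
[-0.0006  0.0002 -0.0025] [ 0.001  0.001 -0.001]
[ 0.0315  0.0061 -0.0756] [ 0.001  0.001 -0.001]
```

apply_moves(steps=[0.013, 0.0025, -0.031, 0, 0, 0, -0.2, 0.0235, 0.0045, -0.056, 0, 0, 0, -0.2, 0.0315, 0.0061, -0.0752, 0, 0, 0, -0.2, 0.0315, 0.0061, -0.0752, 0, 0, 0, -0.2, 0.0315, 0.0061, -0.0752, 0, 0, 0, -1, 0.0315, 0.0061, -0.0752, 0, 0, 0, -1, 0.0315, 0.0061, -0.0752, 0, 0, 0, -1, 0.0315, 0.0061, -0.0752, 0, 0, 0, -1])

```text
time_s: 29.8
tcp_pos: [0.5001, -0.2066, 0.1184]
orientation: [0.626, 0.752, 0.16, 0.134]
force: [-10.3, -1.4, 5.7]
opening: 0.119
finger_force: 19.5
```

apply_moves(steps=[-0.004, -0.001, 0.009, 0, 0, 0, -1, -0.012, -0.002, 0.028, 0, 0, 0, -1, -0.024, -0.0044, 0.055, 0, 0, 0, -1, -0.04, -0.007, 0.092, 0, 0, 0, -1, -0.04, -0.007, 0.14, 0, 0, 0, -1, -0.04, -0.007, 0.175, 0, 0, 0, -1, -0.04, -0.007, 0.175, 0, 0, 0, -1, -0.04, -0.007, 0.175, 0, 0, 0, -1])

```text
time_s: 30.8
tcp_pos: [0.46, -0.2129, 0.2918]
orientation: [0.626, 0.751, 0.16, 0.133]
force: [-0.3, 0.2, -3.6]
opening: 0.115
finger_force: 20.0
```

Run:
```python
from go import *
rel(case(0,.023,.25))
```

```text
[ 0.0505  0.3657 -0.0418] [-0.321  0.311  1.216]
```

apply_moves(steps=[0.006, 0.055, 0, -0.046, 0.044, 0.174, -1, 0.012, 0.11, 0, -0.092, 0.089, 0.347, -1, 0.018, 0.17, 0, -0.138, 0.133, 0.521, -1, 0.025, 0.23, 0, -0.183, 0.178, 0.695, -1, 0.033, 0.285, 0, -0.229, 0.222, 0.868, -1, 0.042, 0.335, 0, -0.275, 0.267, 1.042, -1, 0.0505, 0.3657, -0.02, -0.321, 0.311, 1.216, -1, 0.0505, 0.3657, -0.04, -0.321, 0.311, 1.216, -1])

```text
time_s: 31.8
tcp_pos: [0.5108, 0.1551, 0.2497]
orientation: [0.074, 0.997, -0.0, -0.002]
force: [0.5, -0.7, -3.3]
opening: 0.113
finger_force: 20.6
```

apply_moves(steps=[0, 0, -0.03, 0, 0, 0, -1, 0, 0, -0.06, 0, 0, 0, -1, 0, 0, -0.06, 0, 0, 0, -1, 0, 0, -0.06, 0, 0, 0, -1])

```text
time_s: 32.3
tcp_pos: [0.5111, 0.1526, 0.193]
orientation: [0.077, 0.997, 0.0, 0.0]
force: [-0.4, 0.5, -0.6]
opening: 0.114
finger_force: 20.6
```

Run:
```python
from go import *
rel(case(0,.023,.0885))
```

```text
[-6.000e-04  1.000e-04 -1.045e-01] [-0.001  0.    -0.   ]
```

apply_moves(steps=[0, 0, -0.04, 0, 0, 0, -1, 0, 0, -0.065, 0, 0, 0, -1, 0, 0, -0.08, 0, 0, 0, -1, 0, 0, -0.09, 0, 0, 0, -1, 0, 0, -0.096, 0, 0, 0, -1, 0, 0, -0.1, 0, 0, 0, -1, 0, 0, -0.102, 0, 0, 0, -1, 0, 0, -0.1025, 0, 0, 0, -1])

```text
time_s: 33.3
tcp_pos: [0.511, 0.1526, 0.0899]
orientation: [0.077, 0.997, 0.0, 0.0]
force: [-0.7, -0.4, -1.9]
opening: 0.115
finger_force: 20.6
```

apply_moves(steps=[0, 0, -0.0005, 0, 0, 0, -1, 0, 0, -0.001, 0, 0, 0, -1, 0, 0, -0.001, 0, 0, 0, -1])

```text
time_s: 33.67
tcp_pos: [0.5109, 0.1526, 0.0888]
orientation: [0.077, 0.997, 0.0, -0.0]
force: [0.6, 0.2, -2.6]
opening: 0.116
finger_force: 20.6
```

apply_moves(steps=[0, 0, -0.0005, 0, 0, 0, -1, 0, 0, -0.001, 0, 0, 0, -1, 0, 0, -0.001, 0, 0, 0, -1])

```text
time_s: 34.05
tcp_pos: [0.511, 0.1526, 0.0878]
orientation: [0.077, 0.997, 0.0, 0.0]
force: [0.7, 0.4, -2.3]
opening: 0.11
finger_force: 20.8
```

apply_moves(steps=[0, 0, -0.0004, 0, 0, 0, -1, 0, 0, -0.0008, 0, 0, 0, -1, 0, 0, -0.0008, 0, 0, 0, -1])

```text
time_s: 34.42
tcp_pos: [0.5113, 0.1526, 0.0875]
orientation: [0.077, 0.997, 0.0, 0.0]
force: [0.3, -1.1, 6.1]
opening: 0.114
finger_force: 21.9
```

Contact is at 0.0875. Release.

apply_moves(steps=[0, 0, 0.0003, 0, 0, 0, -1, 0, 0, 0.0003, 0, 0, 0, -0.6, 0, 0, 0.0003, 0, 0, 0, -0.3, 0, 0, 0.0003, 0, 0, 0, -0.3, 0, 0, 0.02, 0, 0, 0, -0.3, 0, 0, 0.08, 0, 0, 0, -0.3, 0, 0, 0.14, 0, 0, 0, -0.3, 0, 0, 0.2, 0, 0, 0, -0.3])

```text
time_s: 35.42
tcp_pos: [0.5106, 0.1526, 0.289]
orientation: [0.077, 0.997, 0.0, 0.0]
force: [1.2, 0.7, 1.2]
opening: 0.347
finger_force: 0.0
```

apply_moves(steps=[0, 0, 0.01, 0, 0, 0, -0.3, 0, 0, 0.01, 0, 0, 0, -0.3])

```text
time_s: 35.67
tcp_pos: [0.511, 0.1526, 0.2969]
orientation: [0.077, 0.997, 0.0, 0.0]
force: [0.1, -0.1, -0.5]
opening: 0.348
finger_force: 0.0
```

Run:
```python
from go import *
rel(pick(3,.08),pick(3))
```

```text
[ 0.0005 -0.3548 -0.0943] [ 0.321 -0.311 -1.216]
[ 0.0326 -0.3489 -0.1673] [ 0.321 -0.311 -1.216]
```

apply_moves(steps=[0, -0.055, 0, 0.046, -0.045, -0.174, -0.2, 0, -0.11, 0, 0.092, -0.09, -0.347, -0.2, 0, -0.17, 0, 0.138, -0.134, -0.521, -0.2, 0, -0.23, 0, 0.184, -0.178, -0.695, -0.2, 0, -0.285, 0, 0.23, -0.223, -0.868, -0.2, 0, -0.335, -0.01, 0.275, -0.267, -1.042, -0.2, 0, -0.3548, -0.05, 0.321, -0.311, -1.216, -0.2, 0, -0.3548, -0.09, 0.321, -0.311, -1.216, -0.2])

```text
time_s: 36.67
tcp_pos: [0.5095, -0.2033, 0.2036]
orientation: [0.629, 0.75, 0.16, 0.132]
force: [0.6, 1.1, 0.1]
opening: 0.4
finger_force: 0.0
```

apply_moves(steps=[0, 0, -0.004, 0, 0, 0, -0.2, 0, 0, -0.004, 0, 0, 0, -0.2, 0, 0, -0.004, 0, 0, 0, -0.2])

```text
time_s: 37.05
tcp_pos: [0.5115, -0.2022, 0.2044]
orientation: [0.626, 0.752, 0.16, 0.134]
force: [-0.6, -0.8, 0.2]
opening: 0.399
finger_force: 0.0
```

Run:
```python
from go import *
rel(pick(3,.08),pick(3))
```

```text
[ 0.      0.     -0.0018] [ 0.     0.001 -0.001]
[ 0.0321  0.0059 -0.0748] [ 0.     0.001 -0.001]
```

apply_moves(steps=[0.013, 0.0025, -0.031, 0, 0, 0, -0.2, 0.0235, 0.0045, -0.056, 0, 0, 0, -0.2, 0.0321, 0.0059, -0.0745, 0, 0, 0, -0.2, 0.0321, 0.0059, -0.0745, 0, 0, 0, -0.2, 0.0321, 0.0059, -0.0745, 0, 0, 0, -1, 0.0321, 0.0059, -0.0745, 0, 0, 0, -1, 0.0321, 0.0059, -0.0745, 0, 0, 0, -1, 0.0321, 0.0059, -0.0745, 0, 0, 0, -1])

```text
time_s: 38.05
tcp_pos: [0.5427, -0.1967, 0.1296]
orientation: [0.626, 0.752, 0.16, 0.134]
force: [-6.9, -0.3, 4.4]
opening: 0.117
finger_force: 19.5
```

apply_moves(steps=[-0.004, -0.001, 0.009, 0, 0, 0, -1, -0.012, -0.002, 0.028, 0, 0, 0, -1, -0.024, -0.0044, 0.055, 0, 0, 0, -1, -0.04, -0.007, 0.092, 0, 0, 0, -1, -0.04, -0.007, 0.13, 0, 0, 0, -1, -0.04, -0.007, 0.165, 0, 0, 0, -1, -0.04, -0.007, 0.165, 0, 0, 0, -1, -0.04, -0.007, 0.165, 0, 0, 0, -1])

```text
time_s: 39.05
tcp_pos: [0.5026, -0.2032, 0.293]
orientation: [0.626, 0.751, 0.16, 0.133]
force: [0.7, 0.1, -3.6]
opening: 0.116
finger_force: 21.4
```

Run:
```python
from go import *
rel(case(0,.069,.25))
```

```text
[ 0.015   0.4013 -0.043 ] [-0.321  0.311  1.216]
```

apply_moves(steps=[-0.01, 0.06, 0, -0.046, 0.044, 0.174, -1, -0.015, 0.12, 0, -0.092, 0.089, 0.347, -1, -0.015, 0.18, 0, -0.138, 0.133, 0.521, -1, -0.01, 0.24, 0, -0.183, 0.178, 0.695, -1, 0, 0.3, 0, -0.229, 0.222, 0.868, -1, 0.008, 0.355, 0, -0.275, 0.267, 1.042, -1, 0.015, 0.4013, -0.02, -0.321, 0.311, 1.216, -1, 0.015, 0.4013, -0.04, -0.321, 0.311, 1.216, -1])

```text
time_s: 40.05
tcp_pos: [0.5177, 0.2013, 0.2507]
orientation: [0.073, 0.997, -0.0, -0.002]
force: [-0.0, -1.2, -3.1]
opening: 0.113
finger_force: 21.6
```

apply_moves(steps=[0, 0, -0.03, 0, 0, 0, -1, 0, 0, -0.06, 0, 0, 0, -1, 0, 0, -0.06, 0, 0, 0, -1, 0, 0, -0.06, 0, 0, 0, -1])

```text
time_s: 40.55
tcp_pos: [0.5182, 0.198, 0.1943]
orientation: [0.077, 0.997, 0.0, 0.0]
force: [0.2, 0.6, -1.9]
opening: 0.117
finger_force: 21.5
```

Run:
```python
from go import *
rel(case(0,.069,.0885))
```

```text
[-0.0006  0.0002 -0.1058] [-0.001  0.     0.   ]
```

apply_moves(steps=[0, 0, -0.04, 0, 0, 0, -1, 0, 0, -0.065, 0, 0, 0, -1, 0, 0, -0.08, 0, 0, 0, -1, 0, 0, -0.09, 0, 0, 0, -1, 0, 0, -0.096, 0, 0, 0, -1, 0, 0, -0.1, 0, 0, 0, -1, 0, 0, -0.103, 0, 0, 0, -1, 0, 0, -0.104, 0, 0, 0, -1])

```text
time_s: 41.55
tcp_pos: [0.5181, 0.198, 0.0895]
orientation: [0.077, 0.997, 0.0, 0.0]
force: [0.2, 0.6, -2.7]
opening: 0.115
finger_force: 21.5
```

apply_moves(steps=[0, 0, -0.0005, 0, 0, 0, -1, 0, 0, -0.001, 0, 0, 0, -1, 0, 0, -0.001, 0, 0, 0, -1])

```text
time_s: 41.92
tcp_pos: [0.518, 0.198, 0.0885]
orientation: [0.077, 0.997, 0.0, -0.0]
force: [0.1, -0.3, -2.9]
opening: 0.115
finger_force: 21.5
```

apply_moves(steps=[0, 0, -0.0005, 0, 0, 0, -1, 0, 0, -0.001, 0, 0, 0, -1, 0, 0, -0.001, 0, 0, 0, -1])

```text
time_s: 42.3
tcp_pos: [0.5182, 0.198, 0.0876]
orientation: [0.077, 0.997, 0.0, 0.0]
force: [0.6, -0.2, -0.4]
opening: 0.112
finger_force: 22.1
```

apply_moves(steps=[0, 0, -0.0004, 0, 0, 0, -1, 0, 0, -0.0006, 0, 0, 0, -1, 0, 0, -0.0006, 0, 0, 0, -1])

```text
time_s: 42.68
tcp_pos: [0.5185, 0.198, 0.0874]
orientation: [0.077, 0.997, 0.0, 0.001]
force: [1.8, -0.8, 6.2]
opening: 0.115
finger_force: 22.9
```

apply_moves(steps=[0, 0, 0.0003, 0, 0, 0, -1, 0, 0, 0.0003, 0, 0, 0, -0.6, 0, 0, 0.0003, 0, 0, 0, -0.3, 0, 0, 0.0003, 0, 0, 0, -0.3, 0, 0, 0.02, 0, 0, 0, -0.3, 0, 0, 0.08, 0, 0, 0, -0.3, 0, 0, 0.14, 0, 0, 0, -0.3, 0, 0, 0.2, 0, 0, 0, -0.3])

```text
time_s: 43.68
tcp_pos: [0.5176, 0.198, 0.2888]
orientation: [0.077, 0.997, 0.0, -0.0]
force: [0.2, 0.5, 0.3]
opening: 0.349
finger_force: 0.0
```

apply_moves(steps=[0, -0.06, 0.06, 0, 0, 0, -0.3, 0, -0.06, 0.06, 0, 0, 0, -0.3, 0, -0.06, 0.06, 0, 0, 0, -0.3, 0, -0.06, 0.06, 0, 0, 0, -0.3])

```text
time_s: 44.18
tcp_pos: [0.5179, 0.1385, 0.3453]
orientation: [0.077, 0.997, 0.0, -0.001]
force: [1.1, 0.3, -1.0]
opening: 0.355
finger_force: 0.0
```

```bash
python3 snap.py w10
python3 - <<'E'
from go import *
import pickle
c=pickle.load(open("pics/w10.pk","rb"));im=cv2.imread("pics/w10.png")
for p in proj(c,[O+x*U+y*V+[0,0,.099] for x in(-.0575,0,.0575) for y in(-.069,-.023,.023,.069)]):cv2.circle(im,tuple(int(v) for v in p.round()),2,(0,0,255),1)
t=env.read_camera("top");cv2.imwrite("pics/top1.png",t)
cv2.imwrite("pics/w10o.png",np.vstack([im[50:300], cv2.resize(t[140:260,130:500],(640,208))]))
rel(down([.44+.1735-.0014,.1403-.0269,.30],1.417))
E
```

```text
44.175 [0.51785157 0.13847655 0.34530452] [-0.9882  0.1533  0.0022]
[ 0.0943 -0.0253 -0.0454] [-2.000e-03 -1.000e-03 -1.571e+00]
```

View pics/w10o.png

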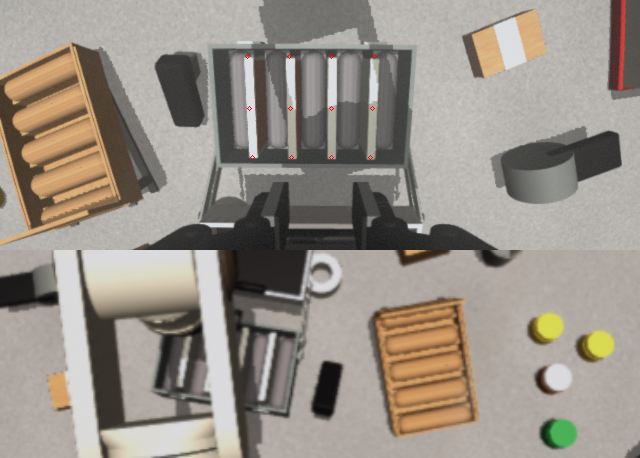

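All four tiles stand in their slots (columns 250, 291, 332, 372) and the carton is empty. Now the tray goes down.

apply_moves(steps=[0, 0, 0, 0, 0, -0.18, 0, 0, 0, 0, 0, 0, -0.36, 0, 0.02, 0, 0, 0, 0, -0.54, 0, 0.04, -0.01, 0, 0, 0, -0.72, 0, 0.06, -0.015, 0, 0, 0, -0.9, 0, 0.08, -0.02, 0, 0, 0, -1.08, 0, 0.0945, -0.026, 0, 0, 0, -1.26, 0, 0.0945, -0.026, 0, 0, 0, -1.44, 0])

```text
time_s: 45.28
tcp_pos: [0.6132, 0.1123, 0.345]
orientation: [0.717, 0.697, -0.001, -0.001]
force: [-1.1, 0.3, -0.5]
opening: 0.499
finger_force: 0.0
```

apply_moves(steps=[0, 0, 0, 0, 0, -0.131, 0, 0, 0, -0.06, 0, 0, -0.131, 0, 0, 0, -0.07, 0, 0, -0.131, 0, 0, 0, -0.07, 0, 0, -0.131, 0, 0, 0, -0.07, 0, 0, -0.131, 0])

```text
time_s: 45.9
tcp_pos: [0.6131, 0.1122, 0.279]
orientation: [0.759, 0.651, 0.001, 0.001]
force: [-0.2, -1.1, 0.1]
opening: 0.499
finger_force: 0.0
```

Run:
```python
from go import *
rel(down([.6123,.1125,.1993],1.417))
# bar position check in wrist picture
s=env.observe();c=cam("wrist",s);im=env.read_camera("wrist");cv2.imwrite("pics/w11.png",im)
h=np.array([.6123,.1125,.189])
print(proj(c,[h,h+.048*V,h-.048*V]).round())
p=proj(c,[h+.03*V])[0];r=int(p[1]);g=cv2.cvtColor(im,cv2.COLOR_BGR2GRAY)[r,int(p[0])-30:int(p[0])+30];print(int(p[0])-30,g)
```

```text
[-0.0008  0.0003 -0.0797] [-0.     0.003  0.   ]
[[317. 209.]
 [317. 137.]
 [317. 274.]]
286 [ 68  73 100 118 126 125 129 151 191 195 197 195 196 196 194 197 198 202
 201 202 196 182 112  55  47  51  47  49  48  52  52  54  55  56  53  53
  50  45  42  45  46  39  46  41  49  53  55  58  55  52  54  52  55  53
  51  53  51  50  55  54]
```

apply_moves(steps=[-0.0008, 0, -0.05, 0, 0, 0, 0, -0.0008, 0, -0.078, 0, 0, 0, 0, -0.0008, 0, -0.078, 0, 0, 0, 0, -0.0008, 0, -0.078, 0, 0, 0, -1, -0.0008, 0, -0.078, 0, 0, 0, -1, -0.0008, 0, -0.078, 0, 0, 0, -1, -0.0008, 0, -0.078, 0, 0, 0, -1, -0.0008, 0, -0.078, 0, 0, 0, -1], force=40)

```text
time_s: 46.95
tcp_pos: [0.6121, 0.1121, 0.201]
orientation: [0.759, 0.651, 0.001, 0.001]
force: [-4.1, 0.1, 7.7]
opening: 0.146
finger_force: 38.9
```

apply_moves(steps=[-0.0098, 0.0015, 0.0076, 0, 0, 0, -1, -0.0203, 0.0031, 0.014, 0, 0, 0, -1, -0.0314, 0.0048, 0.0193, 0, 0, 0, -1, -0.043, 0.0066, 0.0234, 0, 0, 0, -1, -0.055, 0.0085, 0.0263, 0, 0, 0, -1, -0.0672, 0.0104, 0.0279, 0, 0, 0, -1, -0.0795, 0.0123, 0.0282, 0, 0, 0, -1, -0.0917, 0.0142, 0.0273, 0, 0, 0, -1])

```text
time_s: 47.95
tcp_pos: [0.5201, 0.1268, 0.2281]
orientation: [0.759, 0.651, 0.002, 0.001]
force: [0.3, 5.5, 6.4]
opening: 0.143
finger_force: 39.6
```

apply_moves(steps=[-0.0121, 0.0019, -0.0023, 0, 0, 0, -1, -0.0239, 0.0037, -0.0058, 0, 0, 0, -1, -0.0353, 0.0055, -0.0105, 0, 0, 0, -1, -0.0461, 0.0072, -0.0164, 0, 0, 0, -1, -0.0513, 0.008, -0.0198, 0, 0, 0, -1, -0.0563, 0.0087, -0.0234, 0, 0, 0, -1, -0.0611, 0.0095, -0.0274, 0, 0, 0, -1, -0.0611, 0.0095, -0.0274, 0, 0, 0, -1])

```text
time_s: 48.95
tcp_pos: [0.458, 0.1367, 0.1995]
orientation: [0.759, 0.651, 0.001, -0.001]
force: [-6.6, 8.8, 3.9]
opening: 0.142
finger_force: 39.6
```

apply_moves(steps=[-0.0046, 0.0007, -0.004, 0, 0, 0, -1, -0.0089, 0.0014, -0.0085, 0, 0, 0, -1, -0.0131, 0.002, -0.013, 0, 0, 0, -1, -0.0169, 0.0026, -0.0179, 0, 0, 0, -1, -0.019, 0.0029, -0.0205, 0, 0, 0, -1, -0.0203, 0.0031, -0.0222, 0, 0, 0, -1, -0.0203, 0.0031, -0.0222, 0, 0, 0, -1])

```text
time_s: 49.82
tcp_pos: [0.4388, 0.1397, 0.178]
orientation: [0.759, 0.651, 0.002, 0.0]
force: [0.1, 9.6, 6.7]
opening: 0.146
finger_force: 39.8
```

apply_moves(steps=[-0.0004, 0, -0.0007, 0, 0, 0, -1, -0.0009, 0, -0.0015, 0, 0, 0, -1, -0.0009, 0, -0.0015, 0, 0, 0, -1])

```text
time_s: 50.2
tcp_pos: [0.4387, 0.1398, 0.1776]
orientation: [0.759, 0.651, 0.003, 0.001]
force: [-0.7, 8.9, 18.2]
opening: 0.145
finger_force: 41.1
```

apply_moves(steps=[0.0005, 0, 0.001, 0, 0, 0, -1, 0.0005, 0, 0.001, 0, 0, 0, -0.4, 0.0005, 0, 0.001, 0, 0, 0, 0.2, 0.0005, 0, 0.001, 0, 0, 0, 0.2, 0, 0, 0.04, 0, 0, 0, 0.2, 0, 0.02, 0.09, 0, 0, 0, 0.6, 0, 0.07, 0.14, 0, 0, 0, 1, 0, 0.12, 0.16, 0, 0, 0, 1])

```text
time_s: 51.2
tcp_pos: [0.4379, 0.2596, 0.3376]
orientation: [0.76, 0.65, 0.001, 0.001]
force: [1.1, -0.8, -0.0]
opening: 1.0
finger_force: 0.0
```

apply_moves(steps=[0, 0.06, 0, 0, 0, 0, 1, 0, 0.1, 0, 0, 0, 0, 1, 0, 0.1, 0, 0, 0, 0, 1, 0, 0.1, 0, 0, 0, 0, 1])

```text
time_s: 51.7
tcp_pos: [0.4377, 0.3584, 0.3348]
orientation: [0.759, 0.651, -0.0, 0.0]
force: [-0.4, -1.0, -0.4]
opening: 0.996
finger_force: 0.0
```

```bash
python3 snap.py w12b
python3 - <<'E'
from go import *
import pickle
c=pickle.load(open("pics/w12b.pk","rb"));im=cv2.imread("pics/w12b.png");t=env.read_camera("top")
def box(im,c,off,near,z,lo,hi):
    h=cv2.cvtColor(im,cv2.COLOR_BGR2HSV);m=cv2.inRange(h,lo,hi);m=cv2.morphologyEx(m,cv2.MORPH_CLOSE,np.ones((25,25)) if off else np.ones((9,9)))
    for k in cv2.findContours(m,0,2)[0]:
        if cv2.contourArea(k)<100: continue
        P=atz(c,k.reshape(-1,2).astype(np.float32),z)
        if np.linalg.norm(P.mean(0)[:2]-near)<.12: print(np.r_[P[:,:2].mean(0)].round(4),cv2.minAreaRect(P[:,:2].astype(np.float32)*1000))
box(im,c,1,[.47,.395],.032,(8,80,80),(25,255,255))
box(t,cam("top"),0,[.47,.395],.032,(8,80,80),(25,255,255))
# white-lid jar in top picture
g=t[170:250,420:490];h=cv2.cvtColor(g,cv2.COLOR_BGR2HSV);m=cv2.inRange(h,(0,0,200),(180,40,255))
n,_,st,ce=cv2.connectedComponentsWithStats(m);print(st[1:],[atz(cam("top"),[x+[420,170]],.052)[0].round(4) for x in ce[1:]])
cv2.imwrite("pics/wt.png",np.vstack([im,cv2.resize(t[170:270,130:290],(640,200))[:, :]])[:600])
E
```

```text
51.7 [0.43772907 0.3584176  0.33482839] [ 1.535e-01  9.882e-01 -5.000e-04]
[0.471  0.3976] ((471.2784423828125, 395.9433288574219), (59.151573181152344, 89.1335678100586), 14.325651168823242)
[0.464  0.4251] ((461.39373779296875, 425.2975158691406), (59.64019012451172, 30.192564010620117), 14.195653915405273)
[0.4741 0.3669] ((476.065673828125, 366.4827880859375), (60.3975830078125, 30.537578582763672), 13.796196937561035)
[[ 26  35  15  16 191]] [array([ 0.4841, -0.438 ,  0.052 ])]
```

View pics/wt.png

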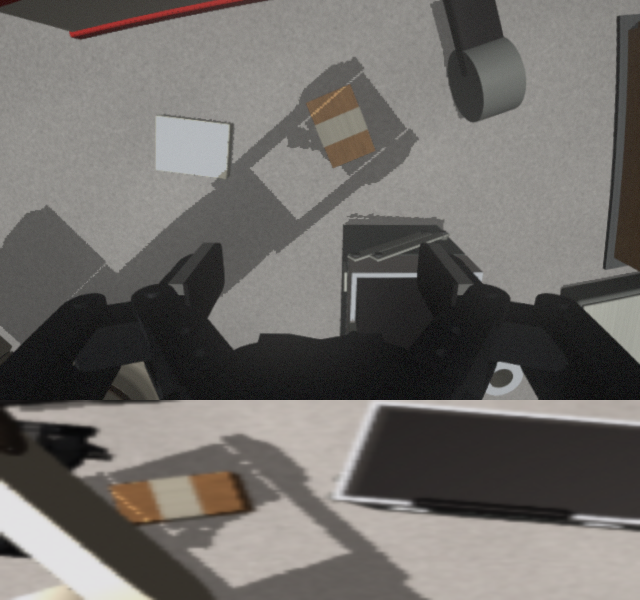

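The box is at (0.471,0.396), measuring 59×89 mm with yaw 0.25 rad. The tray is down. The jar's white lid is unmoved at (0.484,-0.438).

apply_moves(steps=[0.0336, 0.0376, -0.06, 0, 0, 0.18, 1, 0.0336, 0.0376, -0.12, 0, 0, 0.36, 1, 0.0336, 0.0376, -0.18, 0, 0, 0.404, 1, 0.0336, 0.0376, -0.23, 0, 0, 0.404, 1, 0.0336, 0.0376, -0.235, 0, 0, 0.404, 1, 0.0336, 0.0376, -0.235, 0, 0, 0.404, 1], force=30)

```text
time_s: 52.55
tcp_pos: [0.4723, 0.3964, 0.1023]
orientation: [0.614, 0.789, 0.001, 0.0]
force: [-0.0, 0.1, 0.9]
opening: 1.002
finger_force: 0.0
```

Run:
```python
from go import *
rel(down([.4713,.396,.028],1.821))
```

```text
[-0.001  -0.0004 -0.0743] [-0.001  0.002  0.001]
```

apply_moves(steps=[-0.001, -0.0004, -0.04, 0, 0, 0, 1, -0.001, -0.0004, -0.065, 0, 0, 0, 1, -0.001, -0.0004, -0.074, 0, 0, 0, 1, -0.001, -0.0004, -0.074, 0, 0, 0, 1, -0.001, -0.0004, -0.074, 0, 0, 0, -1, -0.001, -0.0004, -0.074, 0, 0, 0, -1, -0.001, -0.0004, -0.074, 0, 0, 0, -1, -0.001, -0.0004, -0.074, 0, 0, 0, -1])

```text
time_s: 53.55
tcp_pos: [0.4709, 0.3964, 0.0276]
orientation: [0.614, 0.79, 0.001, 0.0]
force: [-1.7, -1.9, 8.9]
opening: 0.701
finger_force: 31.8
```

apply_moves(steps=[0, 0, 0.03, 0, 0, 0, -1, 0, 0, 0.09, 0, 0, 0, -1, 0, 0, 0.15, 0, 0, 0, -1, 0, 0, 0.2, 0, 0, 0, -1, 0, 0, 0.22, 0, 0, 0, -1, 0, 0, 0.22, 0, 0, 0, -1])

```text
time_s: 54.3
tcp_pos: [0.4706, 0.3962, 0.248]
orientation: [0.613, 0.79, 0.002, 0.001]
force: [-0.3, 0.9, -2.3]
opening: 0.695
finger_force: 34.3
```

Run:
```python
from go import *
rel(case(.003,.046,.25),case(.003,.046,.138))
```

```text
[ 0.0464 -0.2213  0.002 ] [-0.004  0.002  1.167]
[ 0.0464 -0.2213 -0.11  ] [-0.004  0.002  1.167]
```

apply_moves(steps=[0.005, -0.04, 0, 0, 0, 0.17, -1, 0.012, -0.08, 0, 0, 0, 0.34, -1, 0.02, -0.12, 0, 0, 0, 0.51, -1, 0.028, -0.16, 0, 0, 0, 0.68, -1, 0.036, -0.19, 0, 0, 0, 0.85, -1, 0.0464, -0.2213, 0, 0, 0, 1.02, -1, 0.0464, -0.2213, -0.02, 0, 0, 1.167, -1, 0.0464, -0.2213, -0.05, 0, 0, 1.167, -1])

```text
time_s: 55.3
tcp_pos: [0.5167, 0.1742, 0.1947]
orientation: [0.076, 0.997, 0.0, -0.0]
force: [-0.3, -0.1, -1.7]
opening: 0.692
finger_force: 34.2
```

apply_moves(steps=[0, 0, -0.02, 0, 0, 0, -1, 0, 0, -0.035, 0, 0, 0, -1, 0, 0, -0.045, 0, 0, 0, -1, 0, 0, -0.052, 0, 0, 0, -1, 0, 0, -0.056, 0, 0, 0, -1, 0, 0, -0.058, 0, 0, 0, -1, 0, 0, -0.058, 0, 0, 0, -1])

```text
time_s: 56.18
tcp_pos: [0.5168, 0.1747, 0.1382]
orientation: [0.077, 0.997, 0.0, 0.0]
force: [-0.7, 0.3, -1.1]
opening: 0.694
finger_force: 34.1
```

apply_moves(steps=[0, 0, -0.0008, 0, 0, 0, -1, 0, 0, -0.0016, 0, 0, 0, -1, 0, 0, -0.002, 0, 0, 0, -1, 0, 0, -0.002, 0, 0, 0, -1])

```text
time_s: 56.68
tcp_pos: [0.5168, 0.1748, 0.1365]
orientation: [0.077, 0.997, 0.0, 0.0]
force: [-1.5, -0.1, 4.6]
opening: 0.697
finger_force: 35.0
```

apply_moves(steps=[0, 0, 0.0005, 0, 0, 0, 0.5, 0, 0, 0.0005, 0, 0, 0, 0.64, 0, 0, 0.0005, 0, 0, 0, 0.64, 0, 0, 0.03, 0, 0, 0, 0.64, 0, 0, 0.09, 0, 0, 0, 0.64, 0, 0, 0.15, 0, 0, 0, 0.64, 0, -0.04, 0.19, 0, 0, 0, 0.64, 0, -0.1, 0.19, 0, 0, 0, 0.64])

```text
time_s: 57.68
tcp_pos: [0.5172, 0.0745, 0.3293]
orientation: [0.076, 0.997, 0.001, 0.003]
force: [0.8, -0.6, -0.9]
opening: 0.819
finger_force: 0.0
```

apply_moves(steps=[0, -0.06, 0, 0, 0, 0, 1, -0.005, -0.12, 0, 0, 0, 0, 1, -0.01, -0.18, 0, 0, 0, 0, 1, -0.015, -0.24, 0, 0, 0, 0, 1, -0.02, -0.3, 0, 0, 0, 0, 1, -0.025, -0.36, 0, 0, 0, 0, 1, -0.03, -0.42, 0, 0, 0, 0, 1, -0.033, -0.48, 0, 0, 0, 0, 1])

```text
time_s: 58.68
tcp_pos: [0.4832, -0.4073, 0.3261]
orientation: [0.077, 0.997, 0.0, 0.0]
force: [1.5, 1.2, 0.5]
opening: 1.002
finger_force: 0.0
```

apply_moves(steps=[0, -0.03, -0.03, 0, 0, 0, 1, 0, -0.03, -0.05, 0, 0, 0, 1, 0, -0.03, -0.05, 0, 0, 0, 1, 0, -0.03, -0.05, 0, 0, 0, 1])

```text
time_s: 59.18
tcp_pos: [0.484, -0.4351, 0.2773]
orientation: [0.077, 0.997, -0.0, 0.0]
force: [-0.8, 0.7, 0.6]
opening: 1.002
finger_force: 0.0
```

```bash
python3 snap.py w13
cat > jar.py <<'E'
from go import *
import pickle,sys
def comp(im,c,lo,hi,z,nm):
    m=cv2.inRange(cv2.cvtColor(im,cv2.COLOR_BGR2HSV),lo,hi);n,_,st,ce=cv2.connectedComponentsWithStats(m)
    for s,x in zip(st[1:],ce[1:]):
        p=atz(c,[x],z)[0]
        if s[4]>60 and abs(p[0]-.48)<.15 and abs(p[1]+.44)<.15: print(nm,x.round(),s[2:],p.round(4))
for im,c,k in((cv2.imread("pics/w13.png"),pickle.load(open("pics/w13.pk","rb")),"w"),(env.read_camera("top"),cam("top"),"t")):
    comp(im,c,(0,0,130),(180,45,255),.052,k+" white");comp(im,c,(24,120,80),(34,255,255),.052,k+" yellow");comp(im,c,(45,100,60),(80,255,255),.052,k+" green")
E
python3 jar.py
```

```text
59.175 [ 0.48399284 -0.43510958  0.27730195] [-9.882e-01  1.530e-01 -9.000e-04]
w white [242. 182.] [  525   364 77749] [ 0.485  -0.5199  0.052 ]
w white [402. 133.] [  93  110 5571] [ 0.4592 -0.3441  0.052 ]
w white [319. 171.] [  44   43 1478] [ 0.486  -0.4359  0.052 ]
w yellow [260. 230.] [  43   44 1341] [ 0.5421 -0.5117  0.052 ]
w yellow [334. 248.] [ 40  44 573] [ 0.5761 -0.4332  0.052 ]
w green [301.  79.] [  47   48 1741] [ 0.3906 -0.4396  0.052 ]
t white [416. 221.] [ 28  42 711] [ 0.4594 -0.3252  0.052 ]
t yellow [450. 181.] [11 11 68] [ 0.5812 -0.4345  0.052 ]
```

The white lid is at (0.486,-0.436), pixel (319,171). The yellow and green look-alikes are 90 mm or more away.

apply_moves(steps=[0.002, -0.001, -0.06, 0, 0, 0, 1, 0.002, -0.001, -0.12, 0, 0, 0, 1, 0.002, -0.001, -0.17, 0, 0, 0, 1, 0.002, -0.001, -0.21, 0, 0, 0, 1, 0.002, -0.001, -0.23, 0, 0, 0, 1, 0.002, -0.001, -0.238, 0, 0, 0, 1, 0.002, -0.001, -0.238, 0, 0, 0, 1, 0.002, -0.001, -0.238, 0, 0, 0, 1])

```text
time_s: 60.28
tcp_pos: [0.4862, -0.4368, 0.0396]
orientation: [0.077, 0.997, -0.0, 0.001]
force: [0.2, 0.3, 0.8]
opening: 1.003
finger_force: 0.0
```

apply_moves(steps=[0, 0, 0, 0, 0, 0, -1, 0, 0, 0, 0, 0, 0, -1, 0, 0, 0, 0, 0, 0, -1, 0, 0, 0, 0, 0, 0, -1, 0, 0, 0, 0, 0, 0, -1])

```text
time_s: 60.9
tcp_pos: [0.4859, -0.4365, 0.0388]
orientation: [0.077, 0.997, -0.0, 0.0]
force: [-1.3, 1.0, 6.3]
opening: 0.568
finger_force: 30.7
```

apply_moves(steps=[0, 0, 0.03, 0, 0, 0, -1, 0, 0, 0.09, 0, 0, 0, -1, 0, 0, 0.15, 0, 0, 0, -1, 0, 0, 0.21, 0, 0, 0, -1, 0, 0, 0.25, 0, 0, 0, -1, 0, 0, 0.25, 0, 0, 0, -1])

```text
time_s: 61.65
tcp_pos: [0.4862, -0.4367, 0.2918]
orientation: [0.077, 0.997, -0.002, 0.002]
force: [0.1, 0.8, -2.1]
opening: 0.567
finger_force: 31.9
```

Run:
```python
from go import *
rel(case(.003,-.055,.25),case(.003,-.055,.148))
```

```text
[ 0.0153  0.5119 -0.0418] [ 0.004  0.004 -0.   ]
[ 0.0153  0.5119 -0.1438] [ 0.004  0.004 -0.   ]
```

apply_moves(steps=[0.002, 0.062, 0, 0, 0, 0, -1, 0.004, 0.124, 0, 0, 0, 0, -1, 0.006, 0.186, 0, 0, 0, 0, -1, 0.008, 0.248, 0, 0, 0, 0, -1, 0.01, 0.31, 0, 0, 0, 0, -1, 0.012, 0.372, 0, 0, 0, 0, -1, 0.014, 0.434, 0, 0, 0, 0, -1, 0.0153, 0.49, 0, 0, 0, 0, -1])

```text
time_s: 62.65
tcp_pos: [0.5004, 0.0558, 0.287]
orientation: [0.077, 0.997, 0.0, -0.001]
force: [0.8, -0.4, -1.5]
opening: 0.571
finger_force: 32.0
```

apply_moves(steps=[0, 0.022, -0.03, 0, 0, 0, -1, 0, 0.022, -0.075, 0, 0, 0, -1, 0, 0.022, -0.11, 0, 0, 0, -1, 0, 0.022, -0.125, 0, 0, 0, -1, 0, 0.022, -0.134, 0, 0, 0, -1, 0, 0.022, -0.138, 0, 0, 0, -1, 0, 0.022, -0.14, 0, 0, 0, -1, 0, 0.022, -0.14, 0, 0, 0, -1])

```text
time_s: 63.65
tcp_pos: [0.5012, 0.0757, 0.1485]
orientation: [0.077, 0.997, 0.0, 0.0]
force: [-1.1, 0.2, -1.4]
opening: 0.573
finger_force: 32.0
```

Run:
```python
from go import *
rel(case(.003,-.055,.148))
```

```text
[ 0.0003 -0.0005 -0.0005] [-0.001  0.001  0.   ]
```

apply_moves(steps=[0, 0, -0.0006, 0, 0, 0, -1, 0, 0, -0.0012, 0, 0, 0, -1, 0, 0, -0.0015, 0, 0, 0, -1, 0, 0, -0.0015, 0, 0, 0, -1])

```text
time_s: 64.15
tcp_pos: [0.5013, 0.0757, 0.1475]
orientation: [0.077, 0.997, 0.0, 0.001]
force: [-4.1, -0.8, 9.9]
opening: 0.574
finger_force: 33.0
```

Contact. Release and retreat to the side.

apply_moves(steps=[0, 0, 0.0006, 0, 0, 0, 0.25, 0, 0, 0.0006, 0, 0, 0, 0.4, 0, 0, 0.0006, 0, 0, 0, 0.4, 0, 0, 0.03, 0, 0, 0, 0.4, 0, 0, 0.09, 0, 0, 0, 0.4, 0, 0, 0.15, 0, 0, 0, 0.4, -0.03, -0.05, 0.18, 0, 0, 0, 0.4, -0.06, -0.1, 0.19, 0, 0, 0, 0.4])

```text
time_s: 65.15
tcp_pos: [0.4405, -0.025, 0.3382]
orientation: [0.076, 0.997, 0.0, 0.001]
force: [0.8, -1.7, -0.4]
opening: 0.701
finger_force: 0.0
```

apply_moves(steps=[-0.03, -0.06, 0, 0, 0, 0, 0.4, -0.06, -0.12, 0, 0, 0, 0, 0.4, -0.08, -0.18, 0, 0, 0, 0, 0.4, -0.1, -0.24, 0, 0, 0, 0, 0.4, -0.1, -0.3, 0, 0, 0, 0, 0.4, -0.1, -0.3, 0, 0, 0, 0, 0.4, -0.1, -0.3, 0, 0, 0, 0, 0.4])

```text
time_s: 66.03
tcp_pos: [0.341, -0.3244, 0.3362]
orientation: [0.077, 0.997, 0.001, -0.0]
force: [0.5, 0.6, 0.3]
opening: 0.702
finger_force: 0.0
```

Run:
```python
from go import *
t=env.read_camera("top");s=env.read_camera("side")
cv2.imwrite("pics/end.png",np.hstack([cv2.resize(t[100:300,120:420],(480,320)),cv2.resize(s[100:300,220:420],(320,320))]))
print(env.observe()["time_s"])
```

```text
66.125
```

View pics/end.png

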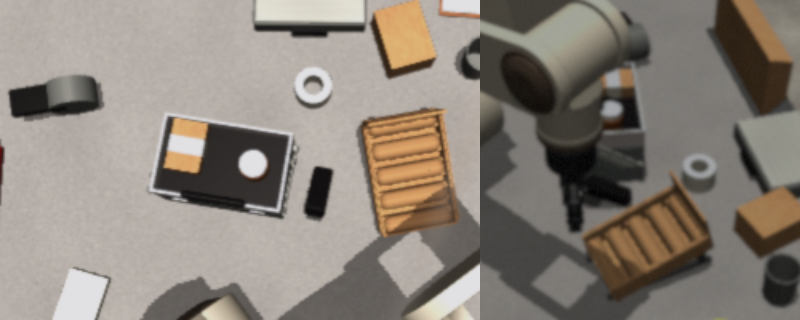

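The box (186,145) and the jar (253,163) are in the closed tray, and everything else is in place. Handing in.

```bash
python3 -c "
from bench import env
print(env.close_job())"
```

```text
the job is handed in; nothing more can be done
None
```

The job is handed in after 66 s of the 210 s: four tiles stand in the four slots, the tray was guided up and back down, and the chipbox and jar are in it; the highest finger force I saw on a tile was 28.2 N (limit 30 N), on the first, which met the slot floor at about 30 N; no verdict came back.

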